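# Prove the tray switch of a bottle reader, then load a bottle and run it in

### The arm

A 6-joint arm with a two-finger parallel gripper is mounted at the origin on a cart in front of the work surface, level with it; the furniture and walls round the work are solid. World frame = base frame: x ahead of the robot, y to its left, z up, the work surface at z = 0. Lengths are in m, angles in rad, forces in N, time in s.
With the tool pointing down it reaches from about 0.375 to 0.975 m from the base axis. Payload 3.8 kg.
Tool frame: the origin (TCP) lies between the finger pads; the fingertips stand 19 mm ahead of it and the grasp point (between the pads) is the TCP; z points along the fingers, y is the direction in which the jaws open and shut (so a half turn about z gives the same grasp; the last joint's range is limited). The gripper opens to 85 mm and grips with 20 to 120 N. Pads are 22 mm wide; open, the fingers measure 114 mm over their backs; the gripper's body (76 mm by 85 mm) begins 54 mm behind the grasp point. The pads swing forward as they close: fully open they stand 13 mm farther back than shut.
Start: joints at [-1.27, 0.264, 1.604, -0, 1.274, -0.037], TCP at [0.224, -0.637, 0.25] pointing down, gripper open.
Joint ranges: [-2.63, 2.63], [-0.94, 2.18], [0.31, 2.57], [-1.31, 4.45], [0, 2.66], [-2.55, 2.55]. Speed limits (rad/s): [2.57, 2.57, 3.14, 3.14, 3.14, 3.14].

### API

Orientations are given as a rotation vector (axis times angle).
In Python, from rig import bot gives the robot as it stands.
- The arm moves only by the tool apply_moves, never from a script. Its argument "increments" is a list of rows, each a list of 3 entries, a list of its own where there are three numbers: the finger opening in m, from 0 to 0.0854, then the shift along the world's x, y, z in m, then the turn, a rotation vector about the world's x, y, z in rad. In form: [[fingers, [tx, ty, tz], [ax, ay, az]], ...]. A call has 1 to 20 rows; each row shifts and turns the pose as measured when the row begins; what a row does not reach is not made up. A row lasts 1/8 s, in which the tool goes at most 62.5 mm and 10.7 degrees, less where a joint would pass 70% of its speed; a pose out of reach is approached as far as the arm can. A call with a gripper value outside its range is refused whole. The fingers move at their own pace and stop on an object; "grip_force" is the grip in N (left out, the last holds). Time passes only in rows, so rows that do not move let the fingers close. It gives the time, the measured TCP pose, the force and the opening at its end, in the units of the state.
- bot.get_obs(): the state, without advancing time (a new reading comes with each control period).
- bot.snapshot(name): name is "side" or "top"; returns the picture (384x512x3 uint8, red, green, blue); there is no depth.
- bot.calibration(name): a dict with "fx", "fy", "cx", "cy" (pixels), "k1" (the pictures are not rectified: a ray, as slopes to the right and down, at radius r is drawn at 1 + k1 r^2 times it, then the intrinsics apply), "R" (3x3) and "t" (3): a world point X has camera coordinates R X + t. Camera axes: x right, y down, z forward; pixel columns grow to the right and rows downward; lengths in m; the calibration is good to about 2 mm. A picture is of the moment at which its call begins. calibration takes no time and is no camera call.
- bot.close_job(): hands the job in, once; it reports no verdict.
The state is a dict: "time_s": time; "joints": joint angles; "joint_vel": joint speeds; "joint_torque": joint torques, N m; "tcp_pos": TCP position; "eef_rot": TCP orientation; "contact_force": force on the tool from outside, world axes, zero at the start; "torque": the same for the moment, N m; "grip_width": finger opening in m.
Only numpy, scipy, OpenCV 4.12 (cv2) and the standard library are available. Lean on these libraries where they do the work, as an engineer would, in place of code of your own. Each camera call takes 0.05 s, during which the arm holds its last target.

### The job

Before a sample goes into the bottle reader, prove its tray limit switch by hand: with the tray still pulled out, press the roller arm under the head down gently until the switch clicks, without forcing it down onto its stop, and let it spring back up. Then stand the tall culture bottle upright inside the rim of the pulled-out tray and let go of it, and finally push the tray fully home under the head, so that the tray itself holds the roller arm down and the bottle still stands on it. Leave the other things on the bench where they are.

Things in the scene. Friction and masses are not known exactly. Their poses are not given: they have to be found in the camera images.
- reader: bottle reader, fixed: white base plate 268 x 186 mm (top 14 mm above the desk), column at its back (x 82 to 118 mm), box-shaped head overhanging the base. Origin on the desk where the tray's centre line passes under the head's front edge; x = direction in which the tray goes in (away from the operator), y left, z up.
- head_edge (a point): middle of the lower front edge of the white head, 185 mm above the desk. From here the head spans 0 to 118 mm along the reader's x, -86 to +86 mm along y and 54 mm up. The roller lies 28 mm behind this edge and well below, so a gripper pointing straight down cannot get at it: lean the tool 30 to 45 degrees, fingers pointing down and away along +x.
- switch_arm (a joint): angle of the limit switch's roller arm (rad): 0 = up, at rest; grows as the roller is pressed down. It has clicked at 0.26 (roller 15 mm below rest); 0.55 counts as forced onto its stop (roller 32 mm below rest). Sprung back up; pressing takes about 2.5 to 5 N at the roller, dropping a little as it clicks. The tray, when home, holds it at about 0.36.
- roller (a point): centre of the black roller (19 mm diameter, 16 mm wide, axle along the reader's y) on the end of the 60 mm steel arm of the limit switch, under the head, left of the tray; at rest 58 mm above the desk and 62 mm left of the tray's centre line. The arm points to the operator, rising 12 degrees at rest, from a shaft 59 mm behind the roller on a grey switch body (78 mm high).
- tray (a joint): how far the tray is pushed in (m): 0 = out, 0.145 = home against its stop. Slides along the reader's +x with about 1 N of friction and stays where it is left. Its trip strip meets the roller at about 0.10 m, the push then rises to about 5 N; from about 0.135 m the flat of the strip holds the roller down.
- tray_floor (a point): middle of the tray's floor, 26 mm above the desk; axes as the reader. The floor inside is 88 x 88 mm, the rim round it 12 mm high. Along the tray's left side runs the steel trip strip (y 49 to 72 mm, rising to 50 mm above the floor at its far end).
- tray_pull (a point): middle of the top edge of the black upright plate at the front of the tray, by which it is pushed: 12 mm thick along x, 66 mm wide along y, top 76 mm and underside 21 mm above the desk, 75 mm in front of tray_floor. With the tray home it still stands 45 mm in front of the head's front edge.
- bottle: the tall culture bottle: dark glass, screw cap, 44 mm diameter up to 82 mm, cap 30 mm diameter up to 105 mm high, about 0.14 kg; the only tall bottle standing on the bench to the right of the reader. Origin at the centre of its underside, z up its axis.
- sample_cup_3: bystander, screw-lid sample cup, 64 mm diameter, 62 mm high; origin at its underside
- sample_cup_4: bystander, like the other sample cup
- vial_0: bystander, small capped vial, 25 mm diameter, 62 mm high; origin at its underside
- vial_1: bystander, like vial_0
- vial_2: bystander, like vial_0
- timer: bystander, lab timer lying on its back left of the reader, 60 x 64 x 19 mm; origin at its underside
- dish_a: bystander, lower culture dish of a stack of two, 91 mm diameter, each 15 mm high; origin at its underside
- dish_b: bystander, upper culture dish of the stack of two; origin at its underside
- marker: bystander, black marker pen lying left of the reader's front, 14 x 138 x 16 mm; origin at its underside

How it is judged:
On the way, in this order (a step that is already met when the one before it is completed fails the run):
1. the roller arm is pressed by hand past its click, with the tray still pulled out (value of joint switch_arm above 0.26 rad and value of joint tray below 0.04 m), for 0.05 s.
2. the roller arm is let go and has sprung back up, with the tray still pulled out (value of joint switch_arm below 0.06 rad and value of joint tray below 0.04 m), for 0.1 s.
3. the bottle stands upright inside the rim of the pulled-out tray, let go (x of bottle in the frame of tray_floor between -0.03 and 0.03 m and y of bottle in the frame of tray_floor between -0.03 and 0.03 m and z of bottle in the frame of tray_floor below 0.006 m and angle between bottle's own z axis and vertical below 0.1 rad and contact force between the fingers and bottle below 0.05 N and value of joint tray below 0.05 m), for 0.2 s.
At the end, for the whole second after the job is handed in: The tray is home (within 7 mm of its stop) and its trip strip holds the roller arm past its click (0.26 rad); the bottle stands still and upright (within about 6 degrees) on the tray's floor inside the rim (value of joint tray above 0.138 m and value of joint switch_arm above 0.26 rad and x of bottle in the frame of tray_floor between -0.03 and 0.03 m and y of bottle in the frame of tray_floor between -0.03 and 0.03 m and z of bottle in the frame of tray_floor between -0.006 and 0.006 m and angle between bottle's own z axis and vertical below 0.1 rad and linear speed of bottle below 0.02 m/s); the robot touches nothing.
It fails at once if the roller arm is forced down onto its stop (value of joint switch_arm above 0.55 rad).
It fails at once if the bottle is tipped over (angle between bottle's own z axis and vertical above 0.7 rad).
It fails at once if a bystander is shoved away (distance of any of sample_cup_3, sample_cup_4, vial_0, vial_1, vial_2, timer, dish_a, dish_b, marker from where it was at the start of the episode above 0.03 m).
It also fails if it takes over 61 s, if anything falls off the work surface, if the arm or the gripper's body presses on something with over 40 N, if the wrist force passes 120 N, or if a joint passes its speed limit or range.

## Working session

There is one attempt and no reset: what is moved stays moved. The work goes in short steps, Python scripts to look and compute and a tool call to move; the robot and the scene stay as the last step left them, time stands still between calls to the robot, and variables do not carry over. Pictures are saved under pics/ and viewed, and the job is handed in when it is done.

Besides the shell and the picture viewer there is one more tool, called after "Request:" as name(argument=value, ...), one argument or row to a line, values as JSON. apply_moves: Moves the arm, as the interface text tells. Its arguments: {"type":"object","properties":{"increments":{"type":"array","items":{"type":"array"}},"grip_force":{"type":"number"}},"required":["increments"]}

```bash
mkdir -p pics; ls
python3 - <<'E'
from rig import bot
import cv2,numpy as np
print(bot.get_obs())
for n in ("side","top"):
    im=bot.snapshot(n); cv2.imwrite(f"pics/{n}0.png",im[:,:,::-1])
    print(n,bot.calibration(n))
E
```

```text
pics
{'time_s': 0.0, 'joints': array([-1.26990394e+00,  2.64797386e-01,  1.60538636e+00, -7.81353657e-06,
        1.27367891e+00, -3.69353707e-02]), 'joint_vel': array([ 0.0017526 ,  0.00019574,  0.0011254 ,  0.00141937, -0.00028069,
       -0.00148525]), 'joint_torque': array([-3.23981048e-04, -5.15117955e+01, -3.67317045e+01, -2.36595561e-04,
        1.28605514e-02, -1.62966950e-05]), 'tcp_pos': array([ 0.22349032, -0.63619876,  0.24892549]), 'eef_rot': array([-3.09466341e+00, -5.27764159e-01,  4.80517313e-04]), 'contact_force': array([ 0.56215417, -0.1527873 , -0.77186431]), 'torque': array([-0.02614298,  0.01272092,  0.02235646]), 'grip_width': 0.08557674214716401}
side {'fx': 424.74554880625556, 'fy': 424.74554880625556, 'cx': 259.08477759909175, 'cy': 192.36389916765185, 'k1': -0.02796785912225689, 'R': array([[ 0.99765386, -0.06470951,  0.02234857],
       [-0.00403065, -0.38140053, -0.9244011 ],
       [ 0.0683413 ,  0.92214224, -0.38076653]]), 't': array([-0.56357164,  0.0863328 ,  1.41895505])}
top {'fx': 441.62198329306153, 'fy': 441.62198329306153, 'cx': 256.58624072041425, 'cy': 201.77279669818404, 'k1': 0.023773010635094436, 'R': array([[ 0.07749322, -0.99697935,  0.00519415],
       [-0.97556009, -0.07690073, -0.20583682],
       [ 0.20561449,  0.01088376, -0.97857254]]), 't': array([-0.13614054,  0.54080667,  1.68985394])}
```

View pics/side0.png

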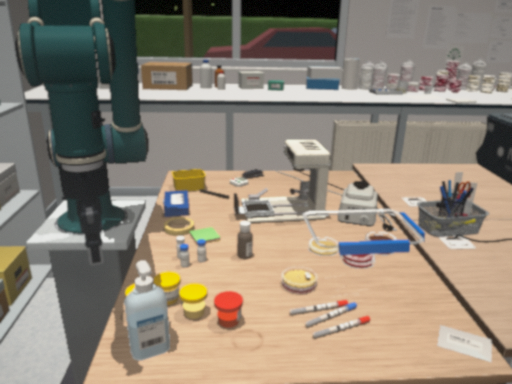

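View pics/top0.png

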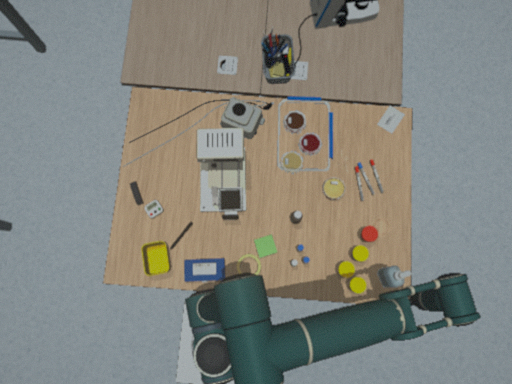

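```bash
cat > h.py <<'E'
import numpy as np,cv2
from rig import bot
C={n:bot.calibration(n) for n in("side","top")}
def proj(n,X):
    c=C[n];p=np.asarray(X,float)@np.array(c["R"]).T+c["t"];s=p[...,:2]/p[...,2:]
    r2=(s**2).sum(-1,keepdims=True);s=s*(1+c["k1"]*r2)
    return s*[c["fx"],c["fy"]]+[c["cx"],c["cy"]]
def ray(n,uv):
    c=C[n];d=(np.array(uv,float)-[c["cx"],c["cy"]])/[c["fx"],c["fy"]];s=d.copy()
    for _ in range(10): s=d/(1+c["k1"]*(s@s))
    R=np.array(c["R"]);return -R.T@c["t"],R.T@np.append(s,1)
def onz(n,uv,z):
    o,d=ray(n,uv);return o+d*(z-o[2])/d[2]
def crop(src,dst,x0,y0,x1,y1,k):
    im=cv2.imread(src)[y0:y1,x0:x1];cv2.imwrite(dst,cv2.resize(im,None,fx=k,fy=k,interpolation=cv2.INTER_CUBIC))
E
python3 - <<'E'
from h import *
crop("pics/top0.png","pics/t0a.png",170,110,310,260,5) if 0 else crop("pics/top0.png","pics/t0a.png",180,115,310,235,5)
crop("pics/side0.png","pics/s0a.png",220,130,340,270,4)
E
```

```text
(no output)
```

View pics/t0a.png

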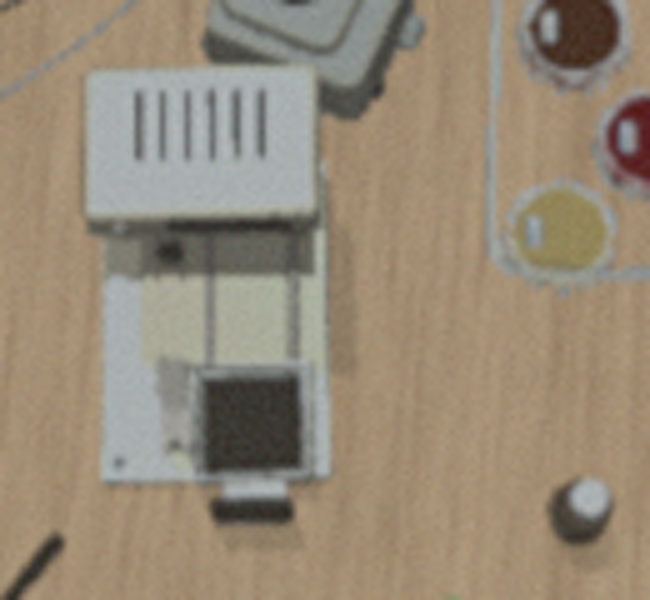

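View pics/s0a.png

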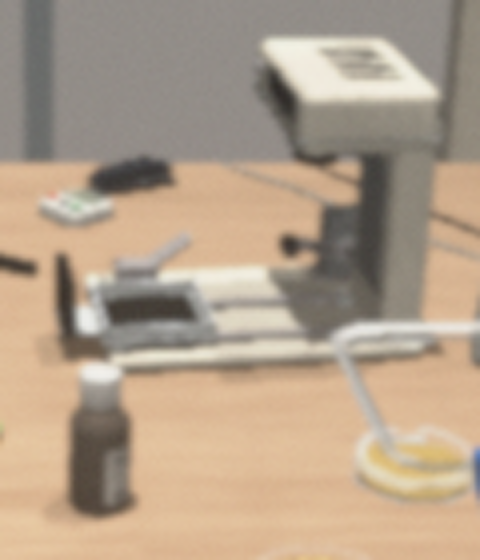

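```bash
cat > fit.py <<'E'
from h import *
from scipy.optimize import least_squares
T=lambda u,v:(180+u/5-.4,115+v/5-.4)
S=lambda u,v:(220+u/4-.4,130+v/4-.4)
# p: x,y,yaw,tray_off,basefront
def pts(p):
    t=p[3];b=p[4]
    return [("top",T(88,217),(0,.086,.239)),("top",T(315,211),(0,-.086,.239)),("top",T(88,72),(.118,.086,.239)),("top",T(317,67),(.118,-.086,.239)),
 ("top",T(102,481),(b,.093,.014)),("top",T(329,478),(b,-.093,.014)),
 ("top",T(203,379),(t+.044,.044,.026)),("top",T(300,375),(t+.044,-.044,.026)),("top",T(302,468),(t-.044,-.044,.026)),("top",T(204,473),(t-.044,.044,.026)),
 ("top",T(171,251),(.028,.062,.062)),("side",S(291,244),(.028,.062,.058)),
 ("side",S(297,102),(0,-.086,.239)),("side",S(438,100),(.118,-.086,.239)),("side",S(264,40),(0,.086,.239)),
 ("side",S(117,368),(b,-.093,.01)),("top",T(252,507),(t-.075,0,.076)),("side",S(62,256),(t-.081,.033,.076))]
def W(p,X):
    c,s=np.cos(p[2]),np.sin(p[2]);return np.array([p[0]+c*X[0]-s*X[1],p[1]+s*X[0]+c*X[1],X[2]])
def res(p):
    return np.concatenate([proj(n,W(p,X))-uv for n,uv,X in pts(p)])
if __name__=="__main__":
    r=least_squares(res,[.75,0.05,0,-.115,-.15],loss="soft_l1")
    print(r.x.round(4));print(res(r.x).reshape(-1,2).round(1).tolist())
    p=r.x
    for k,X in dict(roller=(.028,.062,.058),floor=(p[3],0,.026),pull=(p[3]-.075,0,.076),edge=(0,0,.185)).items(): print(k,W(p,X).round(4))
    # bottle
    q=[("top",T(591,497),(0,0,.105)),("side",S(101,371),(0,0,.105)),("side",S(100,497),(0,0,.0))]
    f=lambda v:np.concatenate([proj(n,np.array(X)+[v[0],v[1],0])-uv for n,uv,X in q])
    r=least_squares(f,[.6,-.1]);print("bottle",r.x.round(4),f(r.x).round(1))
E
python3 fit.py
```

```text
[ 0.662   0.037   0.117  -0.1043 -0.1481]
[[2.1, 1.1], [4.4, 0.5], [1.6, -0.9], [2.9, -1.5], [4.8, 0.3], [5.5, -0.9], [-3.9, -1.6], [-1.6, -1.6], [-1.3, 1.1], [-3.7, 0.9], [-3.2, 0.6], [-2.3, -0.7], [2.1, -0.7], [2.7, -1.4], [-2.4, 0.2], [-0.2, 2.3], [-2.8, -0.9], [-2.7, -2.4]]
roller [0.6826 0.1018 0.058 ]
floor [0.5584 0.0248 0.026 ]
pull [0.4839 0.016  0.076 ]
edge [0.662 0.037 0.185]
bottle [ 0.5062 -0.2518] [-0.7 -0.5 -0.1 -0.  -0.2  1.2]
```

```bash
sed -i 's/t=p\[3\];b=p\[4\]/t=p[3];b=p[4];h=p[5];B=p[6]/; s/,\.086,\.239/,h+.086,.239/g; s/,-\.086,\.239/,h-.086,.239/g; s/(b,\.093/(b,B+.093/; s/(b,-\.093/(b,B-.093/g; s/-.115,-.15\]/-.115,-.15,0.02,0.02]/; s/edge=(0,0,.185)/edge=(0,p[5],.185)/' fit.py; python3 fit.py
```

```text
[ 0.6634  0.023   0.0928 -0.1043 -0.1467  0.0244  0.0305]
[[-0.8, 0.5], [1.6, 1.1], [-0.4, -1.4], [0.9, -1.0], [-0.2, -0.5], [0.6, -0.6], [-0.8, -1.9], [1.5, -1.4], [1.3, 1.3], [-1.1, 0.6], [0.4, 0.2], [-1.0, 0.8], [0.7, -1.6], [1.4, -2.1], [-2.4, -0.6], [-1.3, -0.4], [-0.3, -0.9], [-2.1, -1.4]]
roller [0.6855 0.0873 0.058 ]
floor [0.5595 0.0133 0.026 ]
pull [0.4848 0.0064 0.076 ]
edge [0.6611 0.0473 0.185 ]
bottle [ 0.5062 -0.2518] [-0.7 -0.5 -0.1 -0.  -0.2  1.2]
```

Run:
```python
from h import *
im=cv2.imread("pics/top0.png")
def cr(src,dst,x0,y0,x1,y1,k):
    im=cv2.imread(src)[y0:y1,x0:x1];cv2.imwrite(dst,cv2.resize(im,None,fx=k,fy=k,interpolation=cv2.INTER_LANCZOS4))
cr("pics/top0.png","pics/t0b.png",196,150,250,222,8)
cr("pics/side0.png","pics/s0b.png",230,160,330,225,8)
```

```text
(no output)
```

View pics/t0b.png

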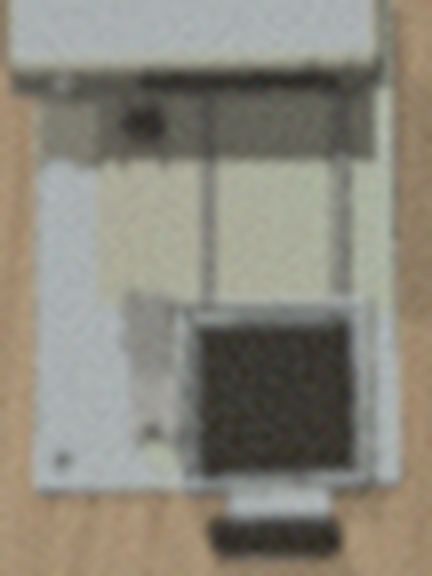

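View pics/s0b.png

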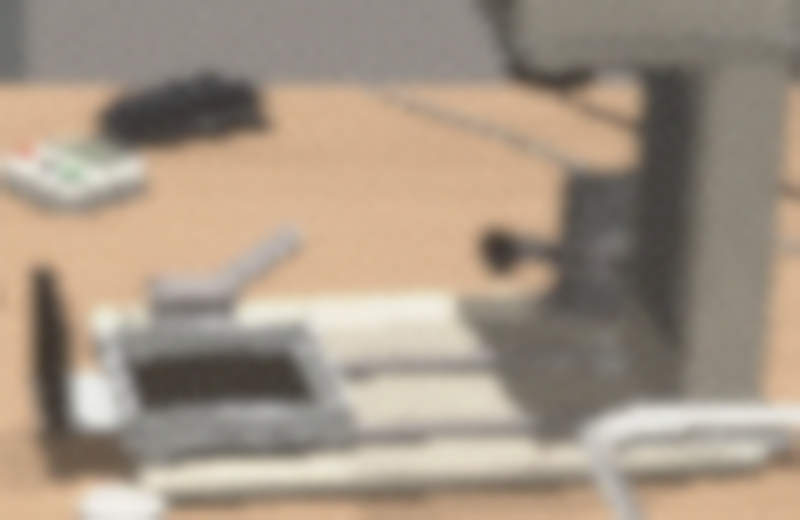

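```bash
cat > fit2.py <<'E'
from h import *
T=lambda u,v:(196+(u+.5)/8-.5,150+(v+.5)/8-.5)
S=lambda u,v:(230+(u+.5)/8-.5,160+(v+.5)/8-.5)
def d(a,b,z):
    A,B=onz("top",T(*a),z),onz("top",T(*b),z);v=B-A
    print(a,b,A.round(4),B.round(4),"len",np.linalg.norm(v).round(4),"ang",np.arctan2(v[1],v[0]).round(4))
d((36,488),(40,110),.014);d((401,485),(391,170),.014);d((36,490),(401,485),.014)
d((207,300),(207,100),.015);d((342,290),(340,160),.015)
d((277,472),(275,325),.026);d((203,472),(352,468),.026);d((200,325),(350,322),.026)
print("floor",onz("top",T(277,397),.027));d((275,529),(275,397),.076)
def tri(a,b):
    o1,d1=ray("top",T(*a));o2,d2=ray("side",S(*b))
    A=np.array([d1,-d2]).T;s=np.linalg.lstsq(A,o2-o1,rcond=None)[0]
    p,q=o1+s[0]*d1,o2+s[1]*d2;return p.round(4),q.round(4)
print("roller",tri((143,124),(498,251)))
print("pull L?",tri((210,529),(40,268)))
for nm,X in dict(pullL=0).items():pass
E
python3 fit2.py
```

```text
(36, 488) (40, 110) [0.5047 0.1313 0.014 ] [0.7022 0.1498 0.014 ] len 0.1983 ang 0.0933
(401, 485) (391, 170) [ 0.5207 -0.0519  0.014 ] [ 0.6845 -0.0332  0.014 ] len 0.1649 ang 0.1138
(36, 490) (401, 485) [0.5037 0.1312 0.014 ] [ 0.5207 -0.0519  0.014 ] len 0.1839 ang -1.4784
(207, 300) (207, 100) [0.6084 0.0546 0.015 ] [0.7141 0.0645 0.015 ] len 0.1061 ang 0.0937
(342, 290) (340, 160) [ 0.619  -0.0136  0.015 ] [ 0.6875 -0.0066  0.015 ] len 0.0688 ang 0.1009
(277, 472) (275, 325) [0.5201 0.0102 0.026 ] [0.5955 0.018  0.026 ] len 0.0758 ang 0.1032
(203, 472) (352, 468) [0.5172 0.0472 0.026 ] [ 0.5251 -0.0271  0.026 ] len 0.0747 ang -1.4649
(200, 325) (350, 322) [0.5925 0.0558 0.026 ] [ 0.6    -0.0196  0.026 ] len 0.0758 ang -1.4713
floor [0.55825698 0.0135978  0.027     ]
(275, 529) (275, 397) [0.4825 0.0051 0.076 ] [0.5478 0.011  0.076 ] len 0.0655 ang 0.09
roller (array([0.6861, 0.091 , 0.058 ]), array([0.6875, 0.0909, 0.0584]))
pull L? (array([0.4805, 0.0368, 0.0734]), array([0.4813, 0.0368, 0.0735]))
```

Run:
```python
from h import *
from fit2 import T
print("soap base",onz("side",(150,352),0)); 
o1,d1=ray("top",(394,268));o2,d2=ray("side",(143,265))
s=np.linalg.lstsq(np.array([d1,-d2]).T,o2-o1,rcond=None)[0];print(o1+s[0]*d1,o2+s[1]*d2)
print("strip end",onz("top",T(148,293),.076),onz("top",T(148,293),.06))
R=cv2.Rodrigues(np.array(bot.get_obs()['eef_rot']))[0];print(R.round(3))
for uv in [(301,247),(307,259),(294,262),(333,189)]: print(uv,onz("top",uv,.06).round(3))
print("marker",onz("top",(181,235),.01))
```

```text
(36, 488) (40, 110) [0.5047 0.1313 0.014 ] [0.7022 0.1498 0.014 ] len 0.1983 ang 0.0933
(401, 485) (391, 170) [ 0.5207 -0.0519  0.014 ] [ 0.6845 -0.0332  0.014 ] len 0.1649 ang 0.1138
(36, 490) (401, 485) [0.5037 0.1312 0.014 ] [ 0.5207 -0.0519  0.014 ] len 0.1839 ang -1.4784
(207, 300) (207, 100) [0.6084 0.0546 0.015 ] [0.7141 0.0645 0.015 ] len 0.1061 ang 0.0937
(342, 290) (340, 160) [ 0.619  -0.0136  0.015 ] [ 0.6875 -0.0066  0.015 ] len 0.0688 ang 0.1009
(277, 472) (275, 325) [0.5201 0.0102 0.026 ] [0.5955 0.018  0.026 ] len 0.0758 ang 0.1032
(203, 472) (352, 468) [0.5172 0.0472 0.026 ] [ 0.5251 -0.0271  0.026 ] len 0.0747 ang -1.4649
(200, 325) (350, 322) [0.5925 0.0558 0.026 ] [ 0.6    -0.0196  0.026 ] len 0.0758 ang -1.4713
floor [0.55825698 0.0135978  0.027     ]
(275, 529) (275, 397) [0.4825 0.0051 0.076 ] [0.5478 0.011  0.076 ] len 0.0655 ang 0.09
roller (array([0.6861, 0.091 , 0.058 ]), array([0.6875, 0.0909, 0.0584]))
pull L? (array([0.4805, 0.0368, 0.0734]), array([0.4813, 0.0368, 0.0735]))
soap base [ 0.30151024 -0.62890884  0.        ]
[ 0.32163099 -0.59705355  0.19039944] [ 0.29865401 -0.60259049  0.19019245]
strip end [0.59505415 0.07797821 0.076     ] [0.59888329 0.07978222 0.06      ]
[[ 0.943  0.331 -0.001]
 [ 0.331 -0.943  0.002]
 [ 0.    -0.002 -1.   ]]
(301, 247) [ 0.385 -0.278  0.06 ]
(307, 259) [ 0.34  -0.304  0.06 ]
(294, 262) [ 0.325 -0.255  0.06 ]
(333, 189) [ 0.625 -0.392  0.06 ]
marker [0.40070931 0.1973325  0.01      ]
```

Request:
apply_moves(
  increments=[
    [0,[0.02,0.045,0.01],[0,0,-0.12]],
    [0,[0.025,0.051,0],[0,0,-0.12]],
    [0,[0.025,0.051,0],[0,0,0]],
    [0,[0.025,0.051,0],[0,0,0]],
    [0,[0.025,0.051,0],[0,0,0]],
    [0,[0.025,0.051,0],[0,0,0]],
    [0,[0.025,0.051,0],[0,0,0]],
    [0,[0.025,0.051,0],[0,0,0]],
    [0,[0.025,0.051,0],[0,0,0]],
    [0,[0.025,0.051,0],[0.0156,-0.161,0]],
    [0,[0.025,0.051,-0.01],[0.0156,-0.161,0]],
    [0,[0.025,0.051,-0.01],[0.0156,-0.161,0]],
    [0,[0.025,0.051,-0.01],[0.0156,-0.161,0]],
    [0,[0,0,0],[0,0,0]],
  ],
)

```text
time_s: 1.85
tcp_pos: [0.5458, 0.0439, 0.2213]
eef_rot: [-2.922, -0.131, -1.006]
contact_force: [-0.7, -0.4, 0.1]
grip_width: 0.0004
```

```bash
cat > st.py <<'E'
from h import *
o=bot.get_obs()
R=cv2.Rodrigues(np.array(o['eef_rot']))[0]
print("t",o['time_s'],"tcp",o['tcp_pos'].round(4),"F",o['contact_force'].round(2),"w",round(o['grip_width'],4));print("z",R[:,2].round(3),"y",R[:,1].round(3),"q",o['joints'].round(2))
psi=.097;th=.646
a=np.array([np.sin(th)*np.cos(psi),np.sin(th)*np.sin(psi),-np.cos(th)])
def rotto(z,y):
    y=np.array(y,float);y-=z*(y@z);y/=np.linalg.norm(y)
    Rt=np.array([np.cross(y,z),y,z]).T
    return cv2.Rodrigues(Rt@R.T)[0].ravel().round(4)
E
python3 - <<'E'
from st import *
print("to press rot",rotto(a,[np.sin(psi),-np.cos(psi),0]))
c=np.array([.6865,.0895,.058])
for k in (.2,.15,.09,.0335,.0285): print(k,(c-k*a).round(4),(c-k*a-o['tcp_pos']).round(4))
E
```

```text
t 1.85 tcp [0.5458 0.0439 0.2213] F [-0.71 -0.36  0.13] w 0.0004
z [ 0.612  0.073 -0.787] y [ 0.095 -0.995 -0.018] q [-0.01 -0.32  2.36  0.19  0.45  1.32]
to press rot [-0.0195  0.0162  0.0015]
0.2 [0.5667 0.0778 0.2177] [ 0.0208  0.0339 -0.0036]
0.15 [0.5966 0.0808 0.1778] [ 0.0508  0.0368 -0.0435]
0.09 [0.6326 0.0843 0.1299] [ 0.0868  0.0403 -0.0914]
0.0335 [0.6664 0.0875 0.0847] [ 0.1206  0.0436 -0.1366]
0.0285 [0.6694 0.0878 0.0808] [ 0.1236  0.0439 -0.1406]
```

Request:
apply_moves(
  increments=[
    [0,[0.02,0.033,-0.004],[-0.02,0.016,0]],
    [0,[0.03,0.003,-0.04],[0,0,0]],
    [0,[0.018,0.002,-0.024],[0,0,0]],
    [0,[0.018,0.002,-0.024],[0,0,0]],
    [0,[0.012,0.001,-0.016],[0,0,0]],
    [0,[0,0,0],[0,0,0]],
  ],
)

```text
time_s: 2.6
tcp_pos: [0.6503, 0.0824, 0.114]
eef_rot: [-2.952, -0.139, -0.99]
contact_force: [-0.3, -0.2, -0.0]
grip_width: -0.0002
```

Run:
```python
from st import *
print("to press rot",rotto(a,[np.sin(psi),-np.cos(psi),0]))
c=np.array([.6865,.0895,.058])
for k in (.0335,.0285): print(k,(c-k*a-o['tcp_pos']).round(4))
for n in("side","top"): cv2.imwrite(f"pics/{n}1.png",bot.snapshot(n)[:,:,::-1])
crop("pics/side1.png","pics/s1a.png",230,120,340,220,7);crop("pics/top1.png","pics/t1a.png",180,120,270,220,6)
```

```text
t 2.6 tcp [0.6503 0.0824 0.114 ] F [-0.28 -0.15 -0.04] w -0.0002
z [ 0.601  0.052 -0.798] y [ 0.092 -0.996  0.004] q [ 0.09  0.08  2.23 -0.01  0.18  1.57]
to press rot [0.0042 0.0015 0.0046]
0.0335 [ 0.0161  0.0052 -0.0292]
0.0285 [ 0.0191  0.0054 -0.0332]
```

View pics/s1a.png

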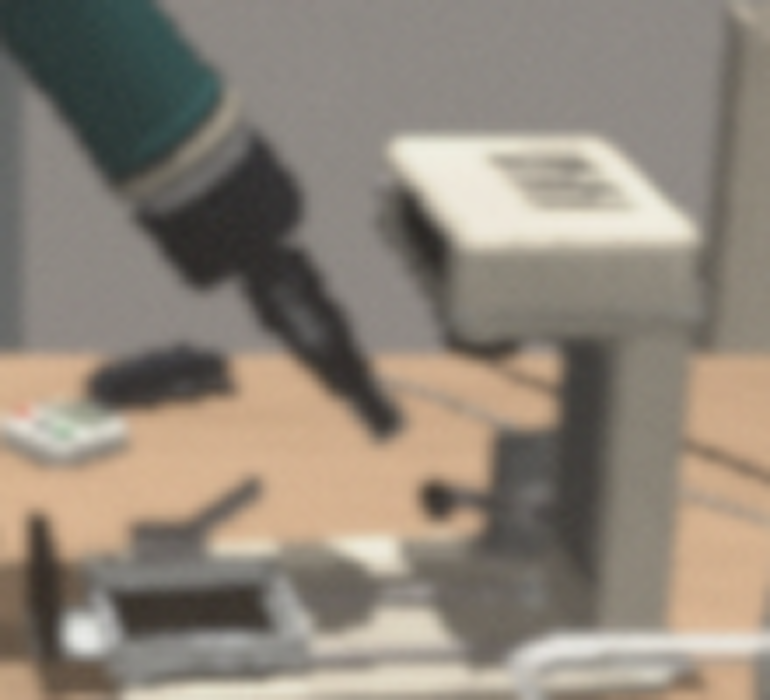

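View pics/t1a.png

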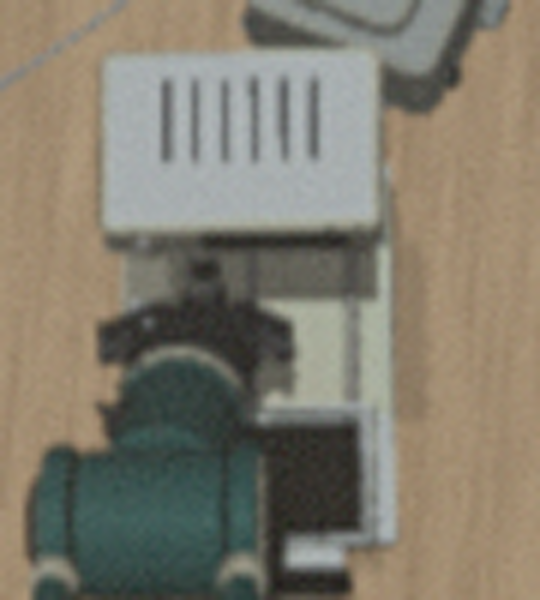

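Request:
apply_moves(
  increments=[
    [0,[0.016,0.005,-0.027],[0.004,0,0.004]],
    [0,[0,0,0],[0,0,0]],
  ],
)

```text
time_s: 2.95
tcp_pos: [0.6677, 0.0869, 0.0917]
eef_rot: [-2.943, -0.141, -0.998]
contact_force: [-0.5, -0.5, -0.4]
grip_width: -0.0001
```

Request:
apply_moves(
  increments=[
    [0,[0,0,-0.006],[0,0,0]],
    [0,[0,0,-0.005],[0,0,0]],
    [0,[0,0,0],[0,0,0]],
  ],
)

```text
time_s: 3.32
tcp_pos: [0.6684, 0.0866, 0.0842]
eef_rot: [-2.941, -0.141, -1.006]
contact_force: [-0.5, -1.0, 0.9]
grip_width: -0.0002
```

Request:
apply_moves(
  increments=[
    [0,[0,0,-0.006],[0,0,0]],
    [0,[0,0,0],[0,0,0]],
  ],
)

```text
time_s: 3.58
tcp_pos: [0.6685, 0.0867, 0.079]
eef_rot: [-2.94, -0.141, -1.008]
contact_force: [-1.8, 0.0, 3.1]
grip_width: -0.0001
```

Request:
apply_moves(
  increments=[
    [0,[0,0,-0.006],[0,0,0]],
    [0,[0,0,0],[0,0,0]],
  ],
)

```text
time_s: 3.82
tcp_pos: [0.6688, 0.0868, 0.0734]
eef_rot: [-2.939, -0.141, -1.009]
contact_force: [-2.6, -0.6, 1.8]
grip_width: 0.0001
```

Request:
apply_moves(
  increments=[
    [0,[0,0,-0.006],[0,0,0]],
    [0,[0,0,0],[0,0,0]],
  ],
)

```text
time_s: 4.08
tcp_pos: [0.6692, 0.0868, 0.0677]
eef_rot: [-2.939, -0.141, -1.011]
contact_force: [-2.8, -2.0, 3.2]
grip_width: 0.0001
```

Request:
apply_moves(
  increments=[
    [0,[0,0,-0.005],[0,0,0]],
    [0,[0,0,0],[0,0,0]],
  ],
)

```text
time_s: 4.32
tcp_pos: [0.6696, 0.0868, 0.063]
eef_rot: [-2.939, -0.141, -1.012]
contact_force: [-4.1, -1.1, 4.2]
grip_width: 0.0002
```

Run:
```python
from st import *
cv2.imwrite(f"pics/side2.png",bot.snapshot("side")[:,:,::-1])
crop("pics/side2.png","pics/s2a.png",270,165,330,215,10)
crop("pics/side0.png","pics/s0c.png",270,165,330,215,10)
print([ (proj("side",[.6865,.0895,.058-d])-[270,165])*10 for d in (0,.015,.02,.03)])
```

```text
t 4.325 tcp [0.6696 0.0868 0.063 ] F [-4.11 -1.11  4.24] w 0.0002
z [ 0.613  0.058 -0.788] y [ 0.095 -0.995  0.001] q [0.09 0.21 2.23 0.05 0.04 1.52]
[array([215.88919358, 261.99523959]), array([213.7485748 , 300.47501862]), array([213.03824861, 313.23791391]), array([211.62239067, 338.66875202])]
```

View pics/s2a.png

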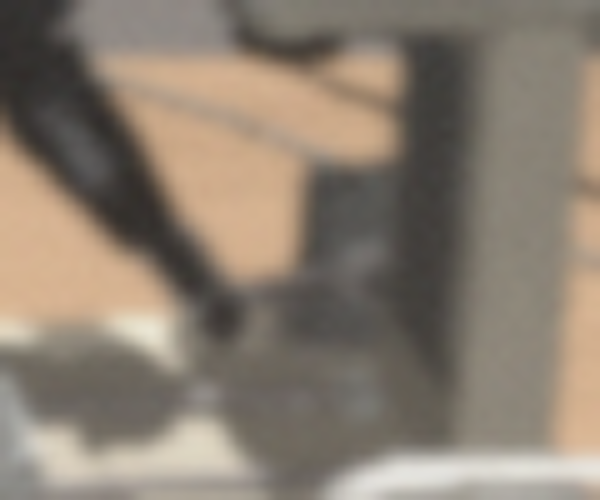

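View pics/s0c.png

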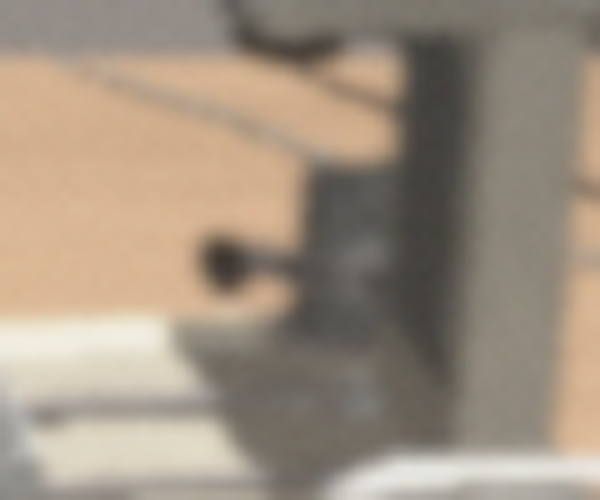

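Request:
apply_moves(
  increments=[
    [0,[0,0,-0.0025],[0,0,0]],
    [0,[0,0,0],[0,0,0]],
    [0,[0,0,0],[0,0,0]],
  ],
)

```text
time_s: 4.75
tcp_pos: [0.6702, 0.0868, 0.0611]
eef_rot: [-2.938, -0.141, -1.014]
contact_force: [-3.4, -1.0, 3.9]
grip_width: -0.0005
```

Request:
apply_moves(
  increments=[
    [0,[0,0,0.012],[0,0,0]],
    [0,[0,0,0.015],[0,0,0]],
    [0,[-0.012,0,0.016],[0,0,0]],
    [0,[-0.024,-0.003,0.032],[0,0,0]],
    [0,[0,0,0],[0,0,0]],
  ],
)

```text
time_s: 5.38
tcp_pos: [0.635, 0.084, 0.1423]
eef_rot: [-2.936, -0.141, -1.019]
contact_force: [0.4, -0.5, 0.4]
grip_width: 0.0
```

Run:
```python
from st import *
cv2.imwrite(f"pics/side3.png",bot.snapshot("side")[:,:,::-1])
crop("pics/side3.png","pics/s3a.png",230,150,330,215,8)
print(rotto(np.array([0,0,-1.]),[.447*-1,.894*1,0]),rotto(np.array([0,0,-1.]),[np.cos(-.46),np.sin(-.46),0]),rotto(np.array([0,0,-1.]),[-np.cos(-.46),-np.sin(-.46),0]))
```

```text
t 5.375 tcp [0.635  0.084  0.1423] F [ 0.41 -0.48  0.4 ] w 0.0
z [ 0.617  0.058 -0.785] y [ 0.095 -0.995  0.001] q [0.09 0.   2.26 0.01 0.21 1.56]
[ 0.8947  0.2554 -2.635 ] [-0.3945  0.5745  0.9755] [ 0.6658  0.4571 -2.0332]
```

View pics/s3a.png

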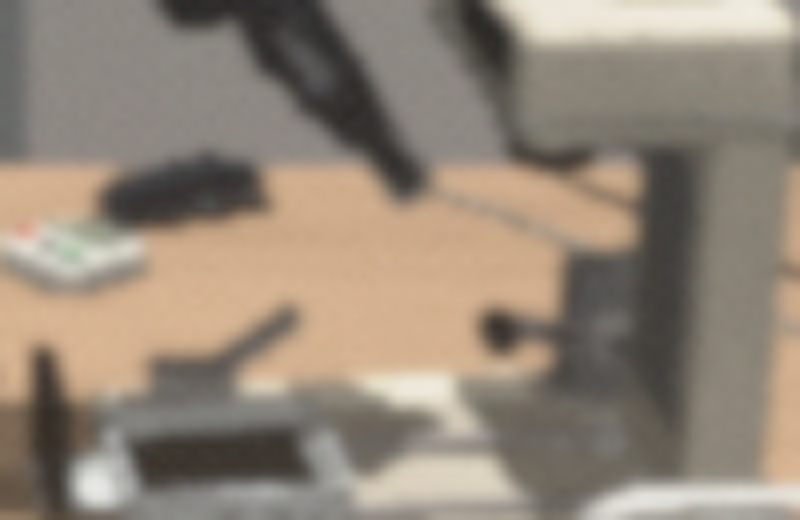

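Request:
apply_moves(
  increments=[
    [0,[-0.04,-0.02,0.03],[0,0,0]],
    [0,[-0.04,-0.02,0.03],[0,0,0]],
    [0.08,[-0.007,-0.045,0.003],[-0.0564,0.082,0.139]],
    [0.08,[-0.007,-0.045,0.003],[-0.0564,0.082,0.139]],
    [0.08,[-0.007,-0.045,0.003],[-0.0564,0.082,0.139]],
    [0.08,[-0.007,-0.045,0.003],[-0.0564,0.082,0.139]],
    [0.08,[-0.007,-0.045,0.003],[-0.0564,0.082,0.139]],
    [0.08,[-0.007,-0.045,0.003],[-0.0564,0.082,0.139]],
    [0.08,[-0.007,-0.02,0.003],[-0.0564,0.082,0.139]],
    [0.08,[0,0,0],[0,0,0]],
  ],
)

```text
time_s: 6.68
tcp_pos: [0.5042, -0.2388, 0.2118]
eef_rot: [2.691, 1.6, 0.012]
contact_force: [0.0, 0.6, -0.6]
grip_width: 0.0801
```

Run:
```python
from st import *
print(rotto(np.array([0,0,-1.]),[np.cos(-.46),np.sin(-.46),0]), np.array([.5062,-.2518,.06])-o['tcp_pos'])
for n in("side","top"): cv2.imwrite(f"pics/{n}4.png",bot.snapshot(n)[:,:,::-1])
crop("pics/side4.png","pics/s4a.png",190,170,290,270,7);crop("pics/top4.png","pics/t4a.png",250,170,350,280,6)
```

```text
t 6.675 tcp [ 0.5042 -0.2388  0.2118] F [ 0.    0.58 -0.61] w 0.0801
z [ 0.012 -0.006 -1.   ] y [ 0.878 -0.478  0.013] q [-0.49  0.06  1.91  0.    1.16  0.01]
[0.0053 0.0122 0.0379] [ 0.00201345 -0.01295389 -0.15181345]
```

View pics/s4a.png

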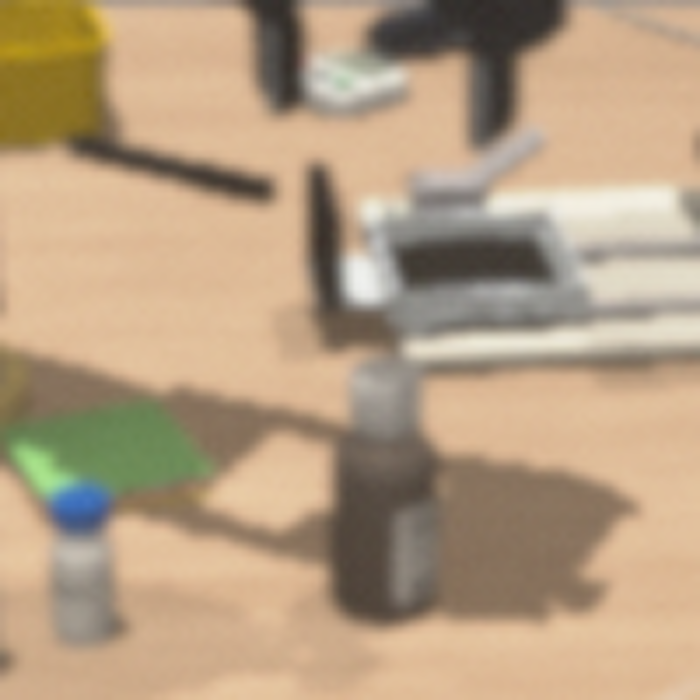

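View pics/t4a.png

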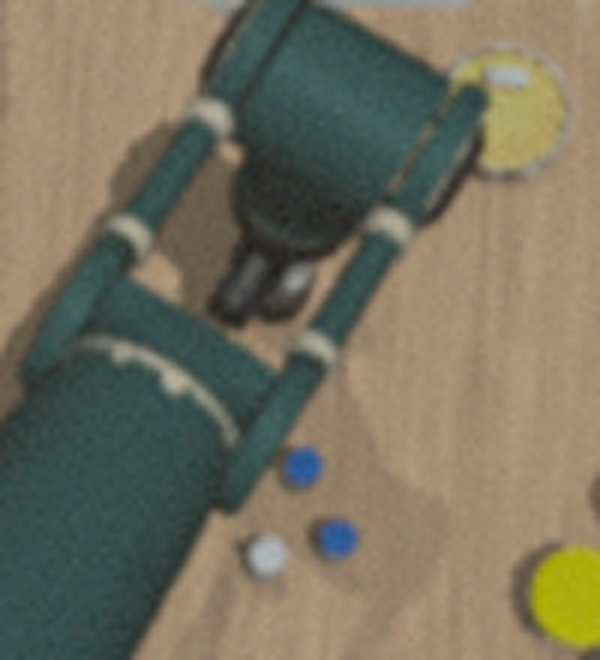

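Request:
apply_moves(
  increments=[
    [0.08,[0.002,-0.013,-0.02],[0.005,0.012,0.038]],
    [0.08,[0,0,0],[0,0,0]],
  ],
)

```text
time_s: 7.02
tcp_pos: [0.5045, -0.2481, 0.1901]
eef_rot: [-2.669, -1.651, -0.005]
contact_force: [-1.0, 0.2, 0.8]
grip_width: 0.0795
```

Run:
```python
from st import *
print(rotto(np.array([0,0,-1.]),[np.cos(-.46),np.sin(-.46),0]), np.array([.5062,-.2518,.06])-o['tcp_pos'])
print((proj("side",np.array([[.5062,-.2518,.105],[.5062,-.2518,0]]))-[190,170]+.4)*7)
```

```text
t 7.025 tcp [ 0.5045 -0.2481  0.1901] F [-1.03  0.21  0.82] w 0.0795
z [ 0.001  0.004 -1.   ] y [ 0.895 -0.446 -0.001] q [-0.5   0.1   1.91  0.    1.13 -0.04]
[-0.0044  0.0007  0.0025] [ 0.00172965 -0.00371    -0.13010001]
[[385.94507058 368.87354553]
 [383.57029898 598.05149635]]
```

Request:
apply_moves(
  increments=[
    [0.08,[0.002,-0.004,-0.03],[-0.004,0,0]],
    [0.08,[0,0,-0.04],[0,0,0]],
    [0.08,[0,0,-0.03],[0,0,0]],
    [0.08,[0,0,-0.016],[0,0,0]],
    [0.08,[0,0,-0.01],[0,0,0]],
    [0.08,[0,0,0],[0,0,0]],
  ],
)

```text
time_s: 7.78
tcp_pos: [0.5081, -0.2482, 0.0662]
eef_rot: [2.673, 1.64, 0.015]
contact_force: [-0.1, -0.5, -0.0]
grip_width: 0.0799
```

Run:
```python
from st import *
print(rotto(np.array([0,0,-1.]),[np.cos(-.46),np.sin(-.46),0]), np.array([.5062,-.2518,.06])-o['tcp_pos'])
cv2.imwrite(f"pics/side5.png",bot.snapshot("side")[:,:,::-1])
crop("pics/side5.png","pics/s5a.png",200,170,290,260,7)
```

```text
t 7.775 tcp [ 0.5081 -0.2482  0.0662] F [-0.14 -0.51 -0.03] w 0.0799
z [ 0.011  0.    -1.   ] y [ 0.892 -0.453  0.01 ] q [-0.5   0.24  2.01  0.01  0.89 -0.04]
[-0.0002  0.011   0.0098] [-0.00185464 -0.00361815 -0.00617998]
```

View pics/s5a.png

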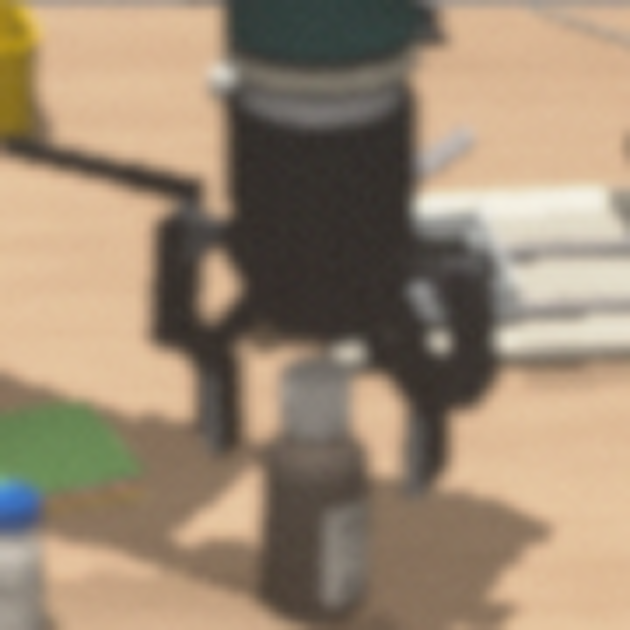

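Request:
apply_moves(
  increments=[
    [0.08,[-0.002,-0.004,-0.005],[0,0.011,0]],
    [0.08,[0,0,0],[0,0,0]],
  ],
)

```text
time_s: 8.07
tcp_pos: [0.508, -0.2536, 0.0637]
eef_rot: [2.674, 1.641, 0.003]
contact_force: [0.2, -0.5, -0.6]
grip_width: 0.0797
```

Request:
apply_moves(
  increments=[
    [0.03,[0,0,0],[0,0,0]],
    [0.03,[0,0,0],[0,0,0]],
    [0.03,[0,0,0],[0,0,0]],
    [0.03,[0,0,0],[0,0,0]],
    [0.03,[0,0,0],[0,0,0]],
    [0.03,[0,0,0],[0,0,0]],
  ],
  grip_force=35,
)

```text
time_s: 8.82
tcp_pos: [0.5083, -0.2539, 0.0648]
eef_rot: [2.674, 1.64, 0.004]
contact_force: [-1.7, 0.8, 1.1]
grip_width: 0.0427
```

Run:
```python
from st import *
print(rotto(np.array([0,0,-1.]),[np.cos(-.46),np.sin(-.46),0]), np.array([.5062,-.2518,.06])-o['tcp_pos'])
cv2.imwrite(f"pics/side6.png",bot.snapshot("side")[:,:,::-1])
crop("pics/side6.png","pics/s6a.png",200,170,290,260,7)
```

```text
t 8.825 tcp [ 0.5083 -0.2539  0.0648] F [-1.74  0.82  1.12] w 0.0427
z [ 0.004 -0.003 -1.   ] y [ 0.891 -0.453  0.005] q [-0.51  0.25  2.   -0.    0.89 -0.04]
[0.0026 0.0045 0.0103] [-0.00205992  0.00214869 -0.00482248]
```

View pics/s6a.png

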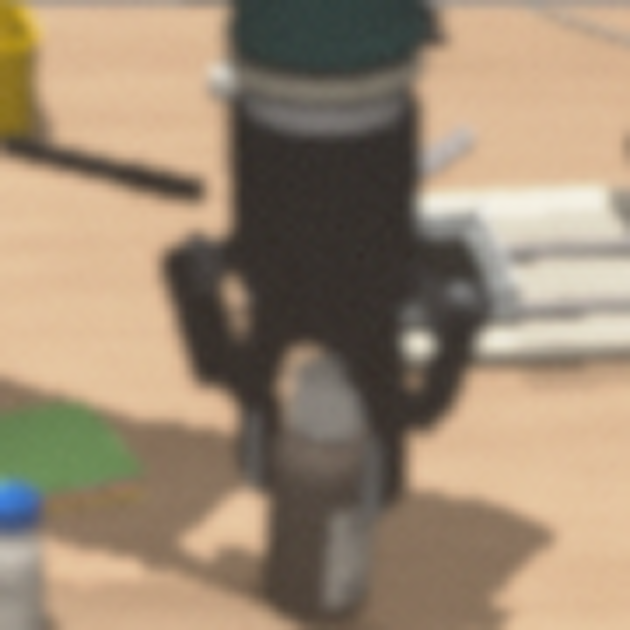

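Request:
apply_moves(
  increments=[
    [0.03,[0,0,0.02],[0,0,0]],
    [0.03,[0,0,0.035],[0,0,0]],
    [0.03,[0,0,0.035],[0,0,0]],
    [0.03,[0.006,0.03,0.005],[0,0,0.07]],
    [0.03,[0.007,0.038,0],[0,0,0.1]],
    [0.03,[0.007,0.038,0],[0,0,0.1]],
    [0.03,[0.007,0.038,0],[0,0,0.1]],
    [0.03,[0.007,0.038,0],[0,0,0.1]],
    [0.03,[0.007,0.038,0],[0,0,0.1]],
    [0.03,[0.005,0.03,0],[0,0,0]],
    [0.03,[0,0.01,0],[0,0,0]],
    [0.03,[0,0,0],[0,0,0]],
  ],
)

```text
time_s: 10.38
tcp_pos: [0.5539, 0.0137, 0.1581]
eef_rot: [2.085, 2.345, 0.005]
contact_force: [0.3, -0.6, -1.0]
grip_width: 0.0428
```

Run:
```python
from st import *
print(rotto(np.array([0,0,-1.]),[np.cos(.097),np.sin(.097),0]), np.array([.5583,.0136,.092])-o['tcp_pos'])
for n in("side","top"): cv2.imwrite(f"pics/{n}7.png",bot.snapshot(n)[:,:,::-1])
crop("pics/side7.png","pics/s7a.png",220,130,320,225,7);crop("pics/top7.png","pics/t7a.png",180,120,290,240,5)
```

```text
t 10.375 tcp [0.5539 0.0137 0.1581] F [ 0.32 -0.56 -0.99] w 0.0428
z [ 0.005 -0.    -1.   ] y [0.993 0.117 0.005] q [-0.02  0.11  1.96 -0.    1.06 -0.14]
[ 0.0003  0.005  -0.02  ] [ 0.00443806 -0.00013013 -0.06612622]
```

View pics/s7a.png

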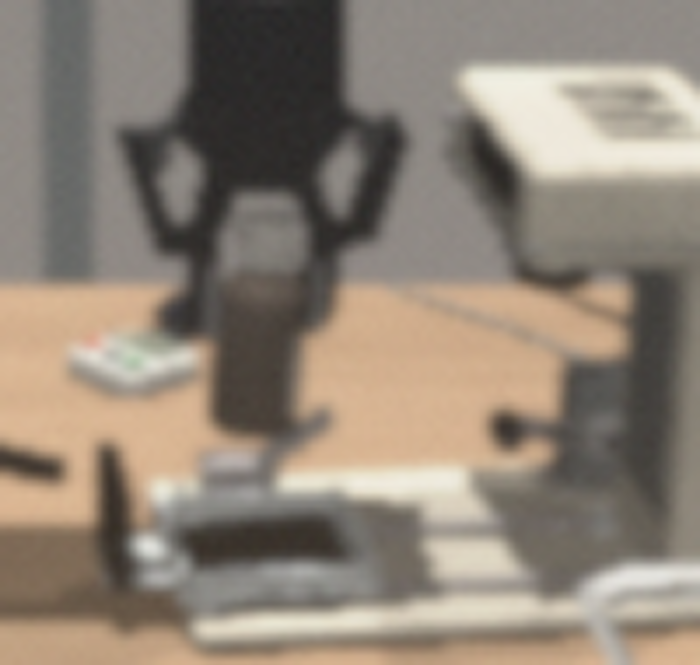

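View pics/t7a.png

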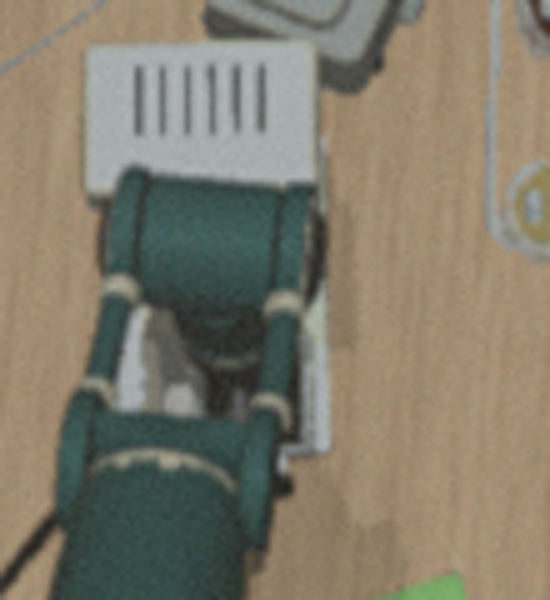

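Run:
```python
from st import *
f=lambda X:(proj("side",np.array(X))-[220,130]+.4)*7
print(f([[.5539,.0137,.093],[.5539,.0137,.198]]))
for dx in(-.022,.022): print(f([[.5539+dx,.0137,.093],[.5539+dx,.0137,.093+.082]]))
# tray floor expected
print(f([[.5583,.0136,.026]]))
```

```text
t 10.475 tcp [0.5539 0.0128 0.1582] F [-0.23  0.3  -0.2 ] w 0.0428
z [ 0.005 -0.    -1.   ] y [0.993 0.115 0.005] q [-0.02  0.11  1.96 -0.    1.06 -0.14]
[[256.11784388 424.63856602]
 [260.54360597 217.23837314]]
[[210.54348621 424.80735249]
 [212.97058184 263.67202785]]
[[301.59753365 424.47032386]
 [306.0349596  263.67100637]]
[[262.37986716 551.0836218 ]]
```

Request:
apply_moves(
  increments=[
    [0.03,[0.005,0.001,-0.02],[0,0.005,-0.02]],
    [0.03,[0,0,-0.03],[0,0,0]],
    [0.03,[0,0,-0.004],[0,0,0]],
    [0.03,[0,0,0],[0,0,0]],
  ],
)

```text
time_s: 10.98
tcp_pos: [0.5592, 0.0104, 0.1006]
eef_rot: [2.121, 2.317, -0.002]
contact_force: [0.6, 0.1, -0.9]
grip_width: 0.0425
```

Run:
```python
from st import *
print(rotto(np.array([0,0,-1.]),[np.cos(.097),np.sin(.097),0]), np.array([.5583,.0136,.091])-o['tcp_pos'])
cv2.imwrite(f"pics/side8.png",bot.snapshot("side")[:,:,::-1])
crop("pics/side8.png","pics/s8a.png",230,150,300,220,9)
```

```text
t 10.975 tcp [0.5592 0.0104 0.1006] F [ 0.58  0.14 -0.88] w 0.0425
z [-0.001 -0.001 -1.   ] y [ 0.996  0.088 -0.001] q [-0.03  0.19  1.99 -0.    0.96 -0.11]
[ 0.0012 -0.0008  0.0089] [-0.00090717  0.00320374 -0.00964155]
```

View pics/s8a.png

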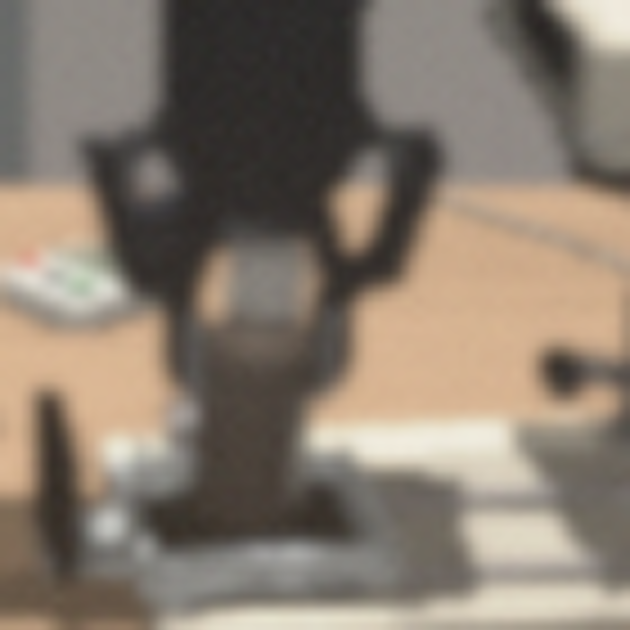

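Request:
apply_moves(
  increments=[
    [0.03,[-0.001,0.003,-0.004],[0,0,0]],
    [0.03,[0,0,-0.003],[0,0,0]],
    [0.03,[0,0,0],[0,0,0]],
  ],
)

```text
time_s: 11.4
tcp_pos: [0.5595, 0.0136, 0.0953]
eef_rot: [2.12, 2.315, 0.001]
contact_force: [-0.2, -0.5, -1.4]
grip_width: 0.0428
```

Request:
apply_moves(
  increments=[
    [0.03,[0,0,-0.002],[0,0,0]],
    [0.03,[0,0,0],[0,0,0]],
  ],
)

```text
time_s: 11.65
tcp_pos: [0.5599, 0.0137, 0.0938]
eef_rot: [2.119, 2.314, 0.002]
contact_force: [-0.4, -0.5, -1.9]
grip_width: 0.0428
```

Request:
apply_moves(
  increments=[
    [0.03,[-0.001,0,-0.0025],[0,0,0]],
    [0.03,[0,0,0],[0,0,0]],
  ],
)

```text
time_s: 11.9
tcp_pos: [0.5588, 0.0137, 0.0912]
eef_rot: [2.119, 2.314, 0.003]
contact_force: [-0.3, 1.0, -1.8]
grip_width: 0.0425
```

Request:
apply_moves(
  increments=[
    [0.03,[0,0,-0.002],[0,0,0]],
    [0.03,[0,0,0],[0,0,0]],
  ],
)

```text
time_s: 12.15
tcp_pos: [0.5605, 0.0136, 0.0911]
eef_rot: [2.117, 2.312, 0.006]
contact_force: [0.4, -0.1, -1.3]
grip_width: 0.0432
```

Request:
apply_moves(
  increments=[
    [0.05,[0,0,0],[0,0,0]],
    [0.06,[0,0,0],[0,0,0]],
    [0.06,[0,0,0],[0,0,0]],
    [0.06,[0,0,0],[0,0,0]],
  ],
)

```text
time_s: 12.65
tcp_pos: [0.5604, 0.0136, 0.0909]
eef_rot: [2.117, 2.313, 0.006]
contact_force: [-0.2, -0.5, -0.4]
grip_width: 0.0596
```

Run:
```python
from st import *
cv2.imwrite(f"pics/side9.png",bot.snapshot("side")[:,:,::-1])
crop("pics/side9.png","pics/s9a.png",230,150,300,220,9)
```

```text
t 12.65 tcp [0.5604 0.0136 0.0909] F [-0.19 -0.52 -0.39] w 0.0596
z [ 0.007 -0.001 -1.   ] y [0.996 0.088 0.007] q [-0.02  0.2   2.   -0.    0.93 -0.11]
```

View pics/s9a.png

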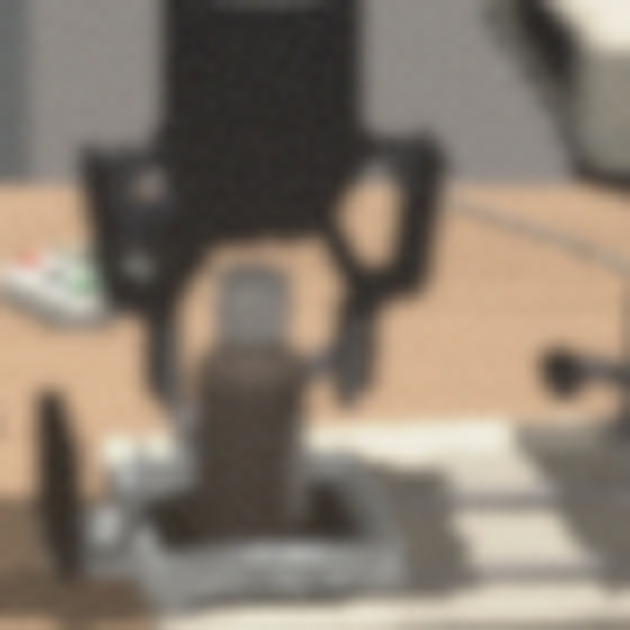

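Request:
apply_moves(
  increments=[
    [0.065,[0,0,0.02],[0,0,0]],
    [0.065,[0,0,0.04],[0,0,0]],
    [0.065,[0,0,0.05],[0,0,0]],
    [0.0,[-0.05,-0.01,0.02],[0,0,0]],
    [0.0,[-0.06,-0.005,0],[0,0,0]],
    [0.0,[-0.05,0,0],[0,0,0]],
    [0.0,[0,0,0],[0,0,0]],
  ],
)

```text
time_s: 13.58
tcp_pos: [0.3958, -0.0018, 0.2241]
eef_rot: [2.116, 2.312, 0.006]
contact_force: [0.8, -0.8, -0.4]
grip_width: 0.0002
```

Run:
```python
from st import *
for n in("side","top"): cv2.imwrite(f"pics/{n}10.png",bot.snapshot(n)[:,:,::-1])
crop("pics/side10.png","pics/s10a.png",230,150,300,220,9);crop("pics/top10.png","pics/t10a.png",190,150,255,230,8)
```

```text
t 13.575 tcp [ 0.3958 -0.0018  0.2241] F [ 0.79 -0.78 -0.38] w 0.0002
z [ 0.008 -0.002 -1.   ] y [0.996 0.088 0.007] q [-0.07 -0.28  2.19 -0.    1.22 -0.15]
```

View pics/s10a.png

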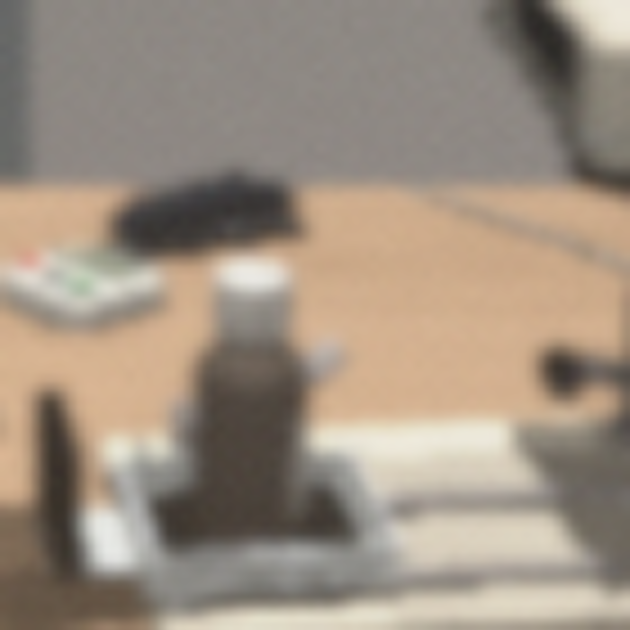

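View pics/t10a.png

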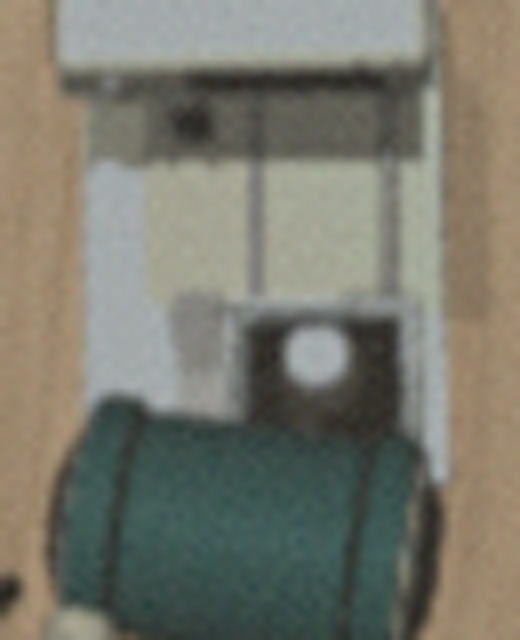

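Run:
```python
from st import *
print(onz("top",(190+317.5/8-.5,150+355.5/8-.5),.131))
print((proj("side",np.array([[.5583,.0136,.131],[.5583,.0136,.026]]))-[230,150]+.5)*9)
print(rotto(np.array([0,0,-1.]),[np.sin(psi),-np.cos(psi),0]))
p=np.array([.4835,.0063,0])-(.006+.011)*np.array([.9953,.0968,0]);print(p)
```

```text
t 13.675 tcp [ 0.3991 -0.0019  0.2251] F [0.2  0.04 1.23] w 0.0002
z [ 0.01  -0.002 -1.   ] y [0.996 0.088 0.01 ] q [-0.07 -0.27  2.19 -0.    1.22 -0.15]
[0.55627619 0.01166377 0.131     ]
[[254.05592036 272.15212631]
 [248.24554349 529.43608517]]
[ 0.0095  0.0063 -1.5623]
[0.4665799 0.0046544 0.       ]
```

Request:
apply_moves(
  increments=[
    [0,[0.006,0,-0.01],[0.001,0.001,-0.173]],
    [0,[0.004,0,-0.01],[0.001,0.001,-0.173]],
    [0,[0.004,0,-0.01],[0.001,0.001,-0.173]],
    [0,[0.003,0,-0.01],[0.001,0.001,-0.173]],
    [0,[0.002,0,-0.01],[0.001,0.001,-0.173]],
    [0,[0,0,0],[0.001,0.001,-0.173]],
    [0,[0,0,0],[0.001,0.001,-0.173]],
    [0,[0,0,0],[0.001,0.001,-0.173]],
    [0,[0,0,0],[0.001,0.001,-0.173]],
    [0,[0,0,0],[0,0,0]],
  ],
)

```text
time_s: 14.92
tcp_pos: [0.4361, -0.0019, 0.1737]
eef_rot: [3.138, 0.085, -0.004]
contact_force: [-0.1, -0.3, 0.2]
grip_width: 0.0
```

Run:
```python
from st import *
print(rotto(np.array([0,0,-1.]),[np.sin(psi),-np.cos(psi),0]),np.array([.432,.0013,.066])-o['tcp_pos'])
```

```text
t 14.925 tcp [ 0.4361 -0.0019  0.1737] F [-0.15 -0.27  0.22] w 0.0
z [-0.002 -0.003 -1.   ] y [ 0.054 -0.999  0.003] q [-0.06 -0.13  2.17 -0.    1.1   1.46]
[ 0.003  -0.0024  0.043 ] [-0.0040751   0.00321532 -0.10773834]
```

Request:
apply_moves(
  increments=[
    [0,[-0.008,0.003,-0.03],[0.003,-0.002,0.043]],
    [0,[0,0,-0.04],[0,0,0]],
    [0,[0,0,-0.03],[0,0,0]],
    [0,[0,0,-0.006],[0,0,0]],
    [0,[0,0,0],[0,0,0]],
  ],
)

```text
time_s: 15.55
tcp_pos: [0.4342, 0.0011, 0.0667]
eef_rot: [3.136, 0.179, 0.008]
contact_force: [-0.6, 0.1, 0.0]
grip_width: 0.0
```

Run:
```python
from st import *
cv2.imwrite(f"pics/side11.png",bot.snapshot("side")[:,:,::-1])
crop("pics/side11.png","pics/s11a.png",200,140,320,220,6)
print(rotto(np.array([0,0,-1.]),[np.sin(psi),-np.cos(psi),0]),np.array([.432,.0013,.066])-o['tcp_pos'])
```

```text
t 15.55 tcp [0.4342 0.0011 0.0667] F [-0.64  0.09  0.03] w 0.0
z [ 0.005 -0.    -1.   ] y [ 0.114 -0.993  0.001] q [-0.05  0.    2.27  0.    0.86  1.4 ]
[ 0.0003  0.0049 -0.0173] [-0.00219071  0.00015052 -0.00067129]
```

View pics/s11a.png

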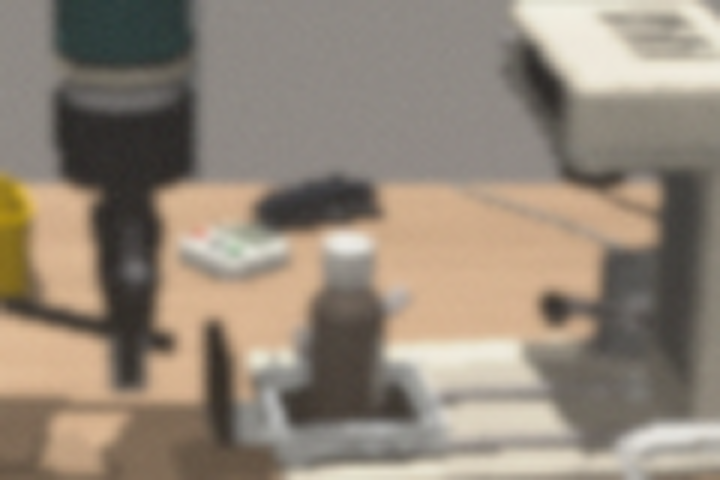

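Request:
apply_moves(
  increments=[
    [0,[0.01,0.001,0],[0,0,0]],
    [0,[0.01,0.001,0],[0,0,0]],
    [0,[0.004,0.0005,0],[0,0,0]],
    [0,[0.004,0.0005,0],[0,0,0]],
    [0,[0.004,0.0005,0],[0,0,0]],
    [0,[0.004,0.0005,0],[0,0,0]],
    [0,[0.005,0.0005,0],[0,0,0]],
    [0,[0.005,0.0005,0],[0,0,0]],
  ],
)

```text
time_s: 16.6
tcp_pos: [0.4858, 0.0062, 0.0704]
eef_rot: [3.135, 0.181, 0.016]
contact_force: [-1.6, -0.2, 1.2]
grip_width: -0.0001
```

Request:
apply_moves(
  increments=[
    [0,[0.006,0.0006,-0.002],[0,0,0]],
    [0,[0.007,0.0007,-0.001],[0,0,0]],
    [0,[0.007,0.0007,-0.001],[0,0,0]],
    [0,[0.007,0.0007,-0.001],[0,0,0]],
    [0,[0.007,0.0007,-0.001],[0,0,0]],
    [0,[0.007,0.0007,-0.001],[0,0,0]],
  ],
)

```text
time_s: 17.35
tcp_pos: [0.5296, 0.0106, 0.0627]
eef_rot: [3.135, 0.181, 0.016]
contact_force: [-1.8, -0.4, 1.1]
grip_width: -0.0001
```

Run:
```python
from st import *
cv2.imwrite(f"pics/side12.png",bot.snapshot("side")[:,:,::-1])
crop("pics/side12.png","pics/s12a.png",210,140,330,220,6)
print(rotto(np.array([0,0,-1.]),[np.sin(psi),-np.cos(psi),0]))
```

```text
t 17.35 tcp [0.5296 0.0106 0.0627] F [-1.8  -0.37  1.11] w -0.0001
z [ 0.01  -0.001 -1.   ] y [ 0.115 -0.993  0.002] q [-0.03  0.18  2.09 -0.    0.86  1.43]
[ 0.0008  0.0101 -0.0182]
```

View pics/s12a.png

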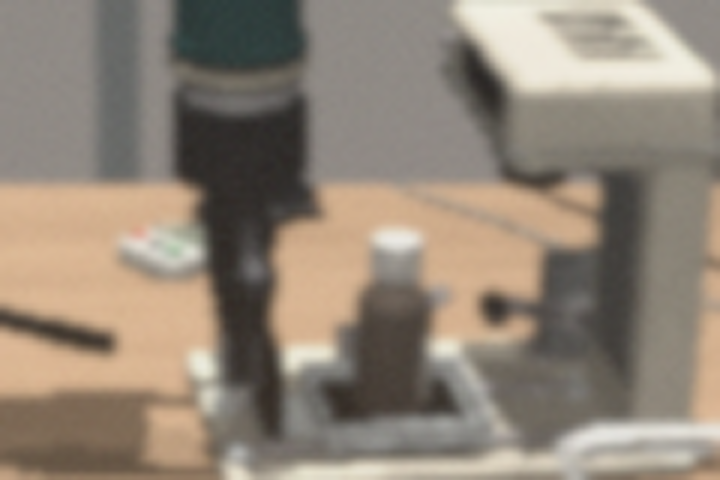

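Request:
apply_moves(
  increments=[
    [0,[0.007,0.0007,0.001],[0,0.004,0]],
    [0,[0.007,0.0007,0.001],[0,0.004,0]],
    [0,[0.007,0.0007,0],[0,0,0]],
    [0,[0.006,0.0006,0],[0,0,0]],
    [0,[0.006,0.0006,0],[0,0,0]],
    [0,[0.006,0.0006,0],[0,0,0]],
  ],
)

```text
time_s: 18.15
tcp_pos: [0.5696, 0.0148, 0.0641]
eef_rot: [3.136, 0.181, -0.005]
contact_force: [-5.8, -0.3, 4.6]
grip_width: -0.0001
```

Request:
apply_moves(
  increments=[
    [0,[0.006,0.0006,0],[0,0,0]],
    [0,[0.006,0.0006,0],[0,0,0]],
    [0,[0.006,0.0006,0],[0,0,0]],
  ],
)

```text
time_s: 18.52
tcp_pos: [0.5856, 0.0164, 0.0641]
eef_rot: [3.136, 0.181, -0.016]
contact_force: [-5.5, -0.8, 3.9]
grip_width: 0.0002
```

Run:
```python
from st import *
cv2.imwrite(f"pics/side13.png",bot.snapshot("side")[:,:,::-1])
crop("pics/side13.png","pics/s13a.png",210,140,330,220,6)
```

```text
t 18.525 tcp [0.5856 0.0164 0.0641] F [-5.55 -0.84  3.88] w 0.0002
z [-0.01  -0.001 -1.   ] y [ 0.115 -0.993  0.   ] q [-0.01  0.28  1.95 -0.    0.92  1.44]
```

View pics/s13a.png

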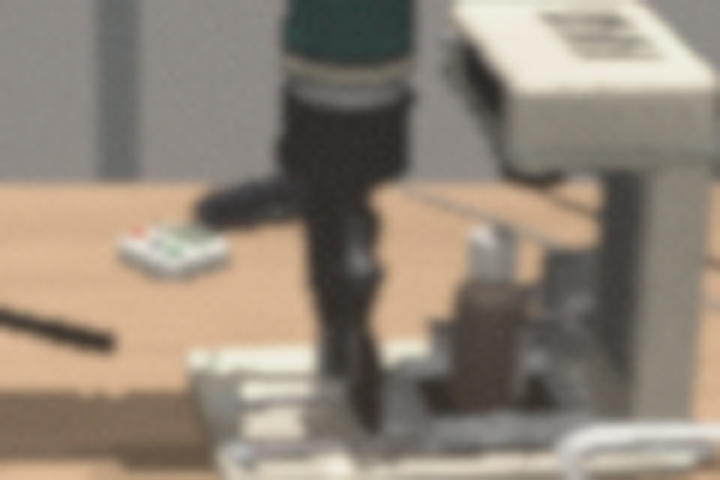

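Request:
apply_moves(
  increments=[
    [0,[0.006,0.0006,0],[0,0,0]],
    [0,[0.006,0.0006,0],[0,-0.004,0]],
    [0,[0.005,0.0005,0],[0,-0.004,0]],
  ],
)

```text
time_s: 18.95
tcp_pos: [0.6037, 0.0182, 0.0639]
eef_rot: [3.135, 0.181, -0.003]
contact_force: [-14.2, -2.0, 8.6]
grip_width: 0.0001
```

Request:
apply_moves(
  increments=[
    [0,[0.005,0.0005,0],[0,0,0]],
    [0,[0.004,0.0004,0],[0,0,0]],
  ],
)

```text
time_s: 19.2
tcp_pos: [0.6036, 0.0182, 0.0638]
eef_rot: [3.134, 0.182, -0.038]
contact_force: [-14.6, -2.1, 12.1]
grip_width: 0.0001
```

Request:
apply_moves(
  increments=[
    [0,[0.004,0.0004,0],[0,0,0]],
    [0,[0.004,0.0004,0],[0,0,0]],
  ],
)

```text
time_s: 19.45
tcp_pos: [0.6035, 0.0182, 0.064]
eef_rot: [3.133, 0.183, -0.068]
contact_force: [-15.1, -2.1, 11.8]
grip_width: 0.0003
```

Run:
```python
from st import *
cv2.imwrite(f"pics/side14.png",bot.snapshot("side")[:,:,::-1])
crop("pics/side14.png","pics/s14a.png",250,140,340,220,8)
```

```text
t 19.45 tcp [0.6035 0.0182 0.064 ] F [-15.08  -2.05  11.76] w 0.0003
z [-0.043 -0.005 -0.999] y [ 0.116 -0.993 -0.   ] q [-0.01  0.33  1.89 -0.01  0.96  1.45]
```

View pics/s14a.png

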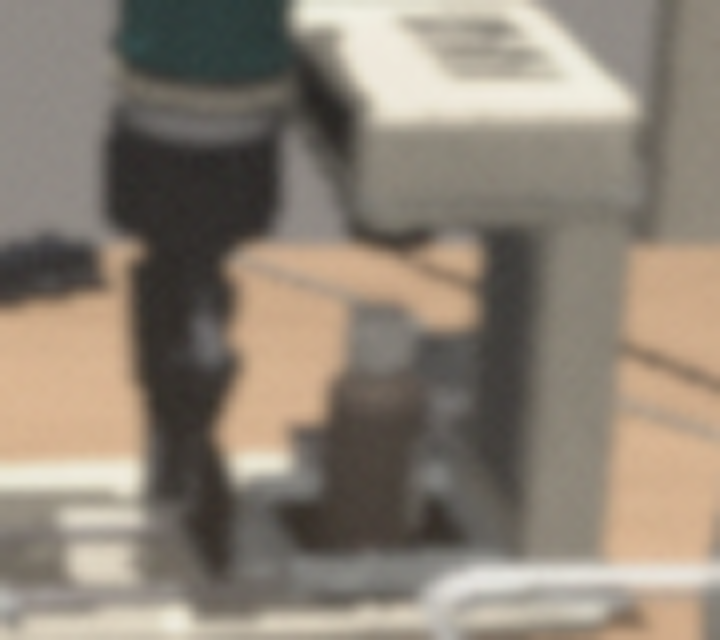

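Request:
apply_moves(
  increments=[
    [0,[-0.01,-0.001,0],[0,0,0]],
    [0,[-0.03,-0.003,0],[0,0,0]],
    [0,[-0.05,-0.005,0.01],[0,0,0]],
    [0,[-0.05,-0.005,0.03],[0,0,0]],
    [0,[-0.04,-0.04,0.04],[0,0,0]],
    [0,[0.0,-0.05,0.03],[0,0,0]],
    [0,[0.0,-0.05,0.0],[0,0,0]],
    [0,[0.0,-0.05,0.0],[0,0,0]],
    [0,[0.0,-0.05,0.0],[0,0,0]],
    [0,[0,0,0],[0,0,0]],
  ],
)

```text
time_s: 20.75
tcp_pos: [0.4322, -0.2403, 0.1791]
eef_rot: [3.123, 0.187, -0.019]
contact_force: [0.3, 0.4, -0.2]
grip_width: -0.0
```

Run:
```python
from st import *
for n in("side","top"): cv2.imwrite(f"pics/{n}15.png",bot.snapshot(n)[:,:,::-1])
crop("pics/side15.png","pics/s15a.png",250,150,330,220,9);crop("pics/top15.png","pics/t15a.png",190,150,255,225,8)
```

```text
t 20.75 tcp [ 0.4322 -0.2403  0.1791] F [ 0.34  0.36 -0.18] w -0.0
z [-0.011 -0.014 -1.   ] y [ 0.119 -0.993  0.012] q [-0.55 -0.02  2.06 -0.02  1.11  0.91]
```

View pics/s15a.png

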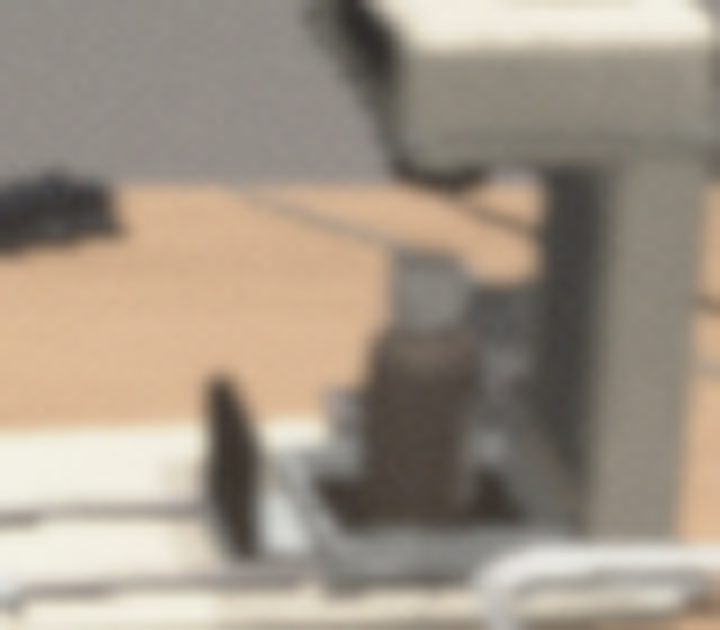

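View pics/t15a.png

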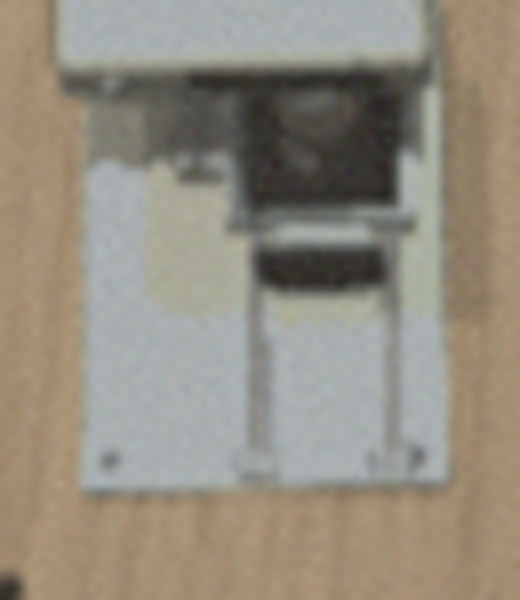

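```bash
python3 - <<'E' | tail -12
from h import *
A=lambda u,v:(196+(u+.5)/8-.5,150+(v+.5)/8-.5)
B=lambda u,v:(190+(u+.5)/8-.5,150+(v+.5)/8-.5)
a=onz("top",A(275,536),.07);b=onz("top",B(322,270),.07);print("pull",a,b,np.linalg.norm(b-a))
a=onz("top",A(277,470),.026);b=onz("top",B(318,205),.026);print("floor front",a,b,np.linalg.norm(b-a))
u=np.array([.9953,.0968,0])
for d in(.125,.13,.135,.138,.145):
    P=np.array([.4835,.0063,.076])+np.array([-.0968,.9953,0])*.033-u*.006
    print(d,(proj("side",P)-[230,160]+.5)*8,(proj("side",P+d*u)-[250,150]+.5)*9)
E
python3 - <<'E'
from h import *
# same-scale comparison of the roller/switch region and pull at start vs now
ims=[cv2.imread(f"pics/{n}.png") for n in("side0","side15")]
cv2.imwrite("pics/cmp.png",np.vstack([cv2.resize(i[165:210,225:335],None,fx=7,fy=6.5,interpolation=cv2.INTER_CUBIC) for i in ims]))
E
```

```text
pull [0.48013024 0.00523169 0.07      ] [0.61306077 0.0177209  0.07      ] 0.13351593878564094
floor front [0.52116607 0.01030841 0.026     ] [0.65785547 0.02619551 0.026     ] 0.13760955930438995
0.125 [ 24.27511417 261.6483256 ] [169.53762697 371.13711078]
0.13 [ 24.27511417 261.6483256 ] [182.24897529 370.61580427]
0.135 [ 24.27511417 261.6483256 ] [194.94662919 370.09506633]
0.138 [ 24.27511417 261.6483256 ] [202.55864762 369.78289649]
0.145 [ 24.27511417 261.6483256 ] [220.30084821 369.05529628]
```

View pics/cmp.png

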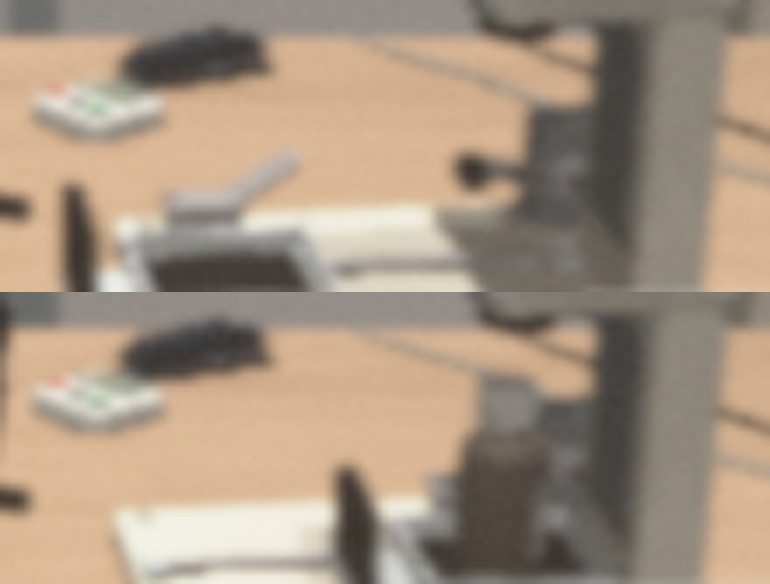

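Request:
apply_moves(
  increments=[
    [0,[0.012,0.05,0],[0.013,-0.133,0]],
    [0,[0.012,0.05,0],[0.013,-0.133,0]],
    [0,[0.012,0.05,0],[0.013,-0.133,0]],
    [0,[0.012,0.05,0],[0,0,0]],
    [0,[0.012,0.045,0],[0,0,0]],
    [0,[0.01,0.01,-0.03],[0,0,0]],
    [0,[0.01,0,-0.03],[0,0,0]],
    [0,[0,0,-0.03],[0,0,0]],
    [0,[0,0,-0.01],[0,0,0]],
    [0,[0,0,0],[0,0,0]],
  ],
)

```text
time_s: 22.1
tcp_pos: [0.5096, 0.0409, 0.0769]
eef_rot: [-3.054, -0.21, -0.633]
contact_force: [0.3, -0.5, 0.5]
grip_width: -0.0001
```

Run:
```python
from st import *
th=.4;a=np.array([np.sin(th)*np.cos(psi),np.sin(th)*np.sin(psi),-np.cos(th)])
print(rotto(a,[np.sin(psi),-np.cos(psi),0]),np.array([.597,.0175,.068])-o['tcp_pos'])
print(o['torque'])
```

```text
t 22.1 tcp [0.5096 0.0409 0.0769] F [ 0.25 -0.53  0.48] w -0.0001
z [ 0.395  0.042 -0.918] y [ 0.134 -0.991  0.012] q [ 0.01 -0.07  2.38  0.1   0.42  1.36]
[ 0.0111  0.0095 -0.0379] [ 0.08740654 -0.02336918 -0.00885483]
[ 0.00669419  0.22494803 -0.00935622]
```

Request:
apply_moves(
  increments=[
    [0,[0.02,-0.016,-0.005],[0.011,0.01,-0.038]],
    [0,[0.02,-0.013,-0.003],[0,0,0]],
    [0,[0.015,0.002,0],[0,0,0]],
    [0,[0.012,0.001,0],[0,0,0]],
    [0,[0,0,0],[0,0,0]],
  ],
)

```text
time_s: 22.72
tcp_pos: [0.5821, 0.016, 0.0752]
eef_rot: [-3.054, -0.148, -0.633]
contact_force: [-1.2, 0.4, 0.2]
grip_width: 0.0004
```

Request:
apply_moves(
  increments=[
    [0,[0.007,0.0007,0],[0,0,0]],
    [0,[0.007,0.0007,0],[0,0,0]],
    [0,[0,0,0],[0,0,0]],
  ],
)

```text
time_s: 23.1
tcp_pos: [0.5959, 0.0184, 0.0751]
eef_rot: [-3.053, -0.15, -0.631]
contact_force: [0.8, -0.3, -0.3]
grip_width: 0.0005
```

Request:
apply_moves(
  increments=[
    [0,[0.004,0,-0.004],[0,0,0]],
    [0,[0,0,0],[0,0,0]],
  ],
)

```text
time_s: 23.35
tcp_pos: [0.5981, 0.0185, 0.0698]
eef_rot: [-3.054, -0.15, -0.625]
contact_force: [-0.2, -0.2, -0.4]
grip_width: 0.0001
```

Request:
apply_moves(
  increments=[
    [0,[0.004,0,0],[0,0,0]],
    [0,[0,0,0],[0,0,0]],
  ],
)

```text
time_s: 23.6
tcp_pos: [0.5981, 0.0186, 0.0678]
eef_rot: [-3.056, -0.151, -0.611]
contact_force: [0.2, 0.7, -0.1]
grip_width: 0.0003
```

Request:
apply_moves(
  increments=[
    [0,[0.004,0,0],[0,0,0]],
    [0,[0,0,0],[0,0,0]],
  ],
)

```text
time_s: 23.85
tcp_pos: [0.5983, 0.0187, 0.066]
eef_rot: [-3.057, -0.152, -0.598]
contact_force: [-1.1, -0.4, 0.4]
grip_width: -0.0004
```

Run:
```python
from st import *
print(o['joint_torque'].round(1),o['torque'].round(2))
for n in("side","top"): cv2.imwrite(f"pics/{n}16.png",bot.snapshot(n)[:,:,::-1])
crop("pics/side16.png","pics/s16a.png",220,90,340,210,6);crop("pics/top16.png","pics/t16a.png",170,110,270,220,6)
```

```text
t 23.85 tcp [0.5983 0.0187 0.066 ] F [-1.14 -0.37  0.43] w -0.0004
z [ 0.375  0.041 -0.926] y [ 0.1   -0.995 -0.003] q [-0.04  0.12  2.2   0.13  0.44  1.32]
[  0.  -36.8 -30.    0.2  -1.9   0. ] [-0.01  0.19 -0.03]
```

View pics/s16a.png

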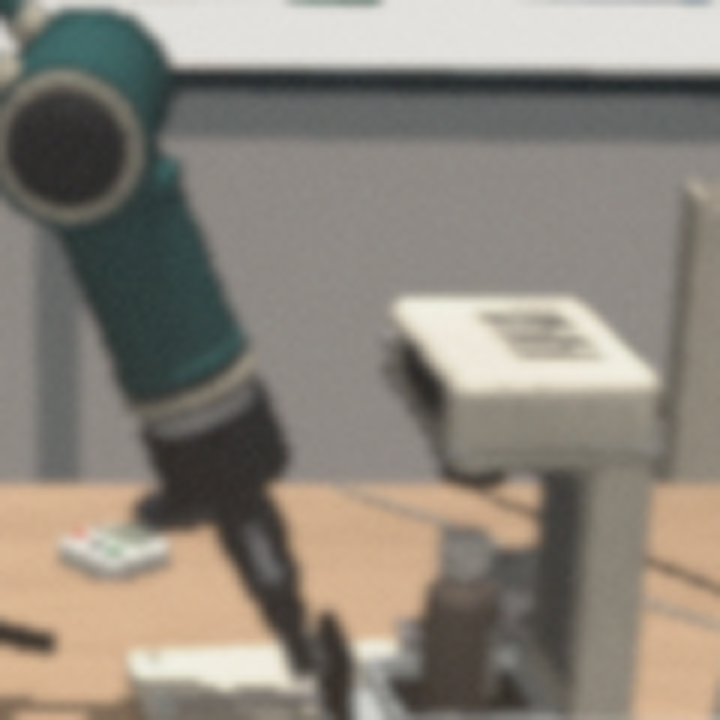

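View pics/t16a.png

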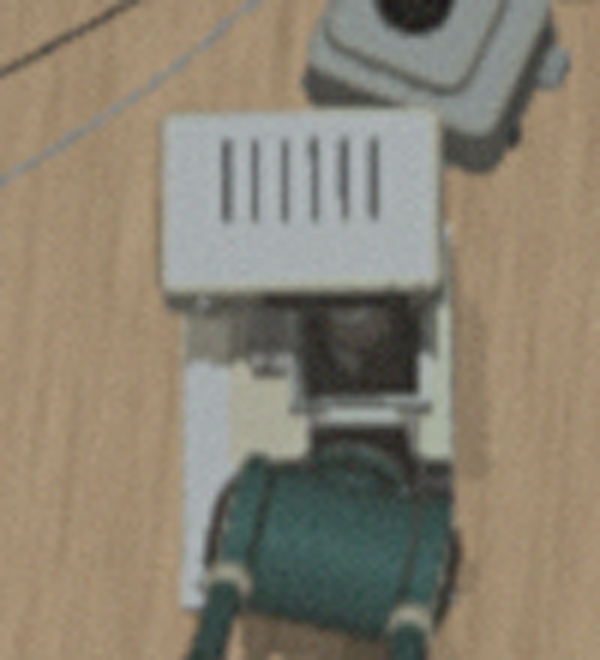

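Request:
apply_moves(
  increments=[
    [0,[0.006,0.0006,0],[0,-0.01,0]],
  ],
)

```text
time_s: 24.08
tcp_pos: [0.5993, 0.0193, 0.0636]
eef_rot: [-3.057, -0.154, -0.596]
contact_force: [-34.9, -5.8, 25.9]
grip_width: 0.0001
```

Request:
apply_moves(
  increments=[
    [0,[0.006,0.0006,0],[0,-0.01,0]],
  ],
)

```text
time_s: 24.2
tcp_pos: [0.5991, 0.0198, 0.0608]
eef_rot: [-3.057, -0.156, -0.591]
contact_force: [-28.1, -5.6, 19.2]
grip_width: 0.0
```

Request:
apply_moves(
  increments=[
    [0,[-0.01,-0.001,0],[0,0,0]],
    [0,[-0.03,-0.003,0.0],[0,0,0]],
    [0,[-0.05,-0.005,0.02],[0,0,0]],
    [0,[-0.05,-0.02,0.04],[0,0,0]],
    [0,[-0.02,-0.05,0.04],[0,0,0]],
    [0,[0.0,-0.05,0.02],[0,0,0]],
    [0,[0.0,-0.05,0.0],[0,0,0]],
    [0,[0.0,-0.05,0.0],[0,0,0]],
    [0,[0,0,0],[0,0,0]],
    [0,[0,0,0],[0,0,0]],
  ],
)

```text
time_s: 25.45
tcp_pos: [0.4446, -0.2138, 0.1851]
eef_rot: [-3.064, -0.16, -0.624]
contact_force: [-0.4, -0.0, 0.3]
grip_width: 0.0001
```

Run:
```python
from st import *
for n in("side","top"): cv2.imwrite(f"pics/{n}17.png",bot.snapshot(n)[:,:,::-1])
crop("pics/side17.png","pics/s17a.png",250,150,330,220,9);cv2.imwrite("pics/t17a.png",cv2.resize(cv2.imread("pics/top17.png"),(800,600)))
```

```text
t 25.45 tcp [ 0.4446 -0.2138  0.1851] F [-0.38 -0.04  0.3 ] w 0.0001
z [ 0.389  0.031 -0.921] y [ 0.102 -0.995  0.01 ] q [-0.68 -0.23  2.28  0.37  0.83  0.57]
```

View pics/s17a.png

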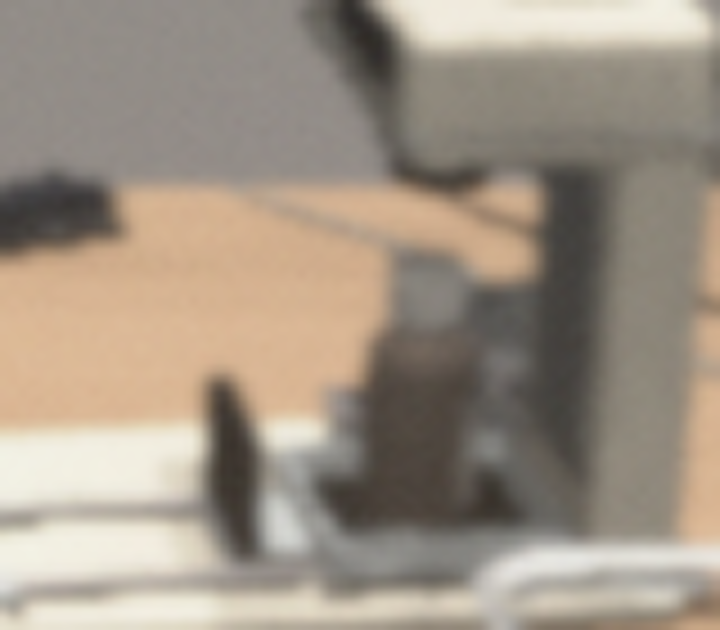

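View pics/t17a.png

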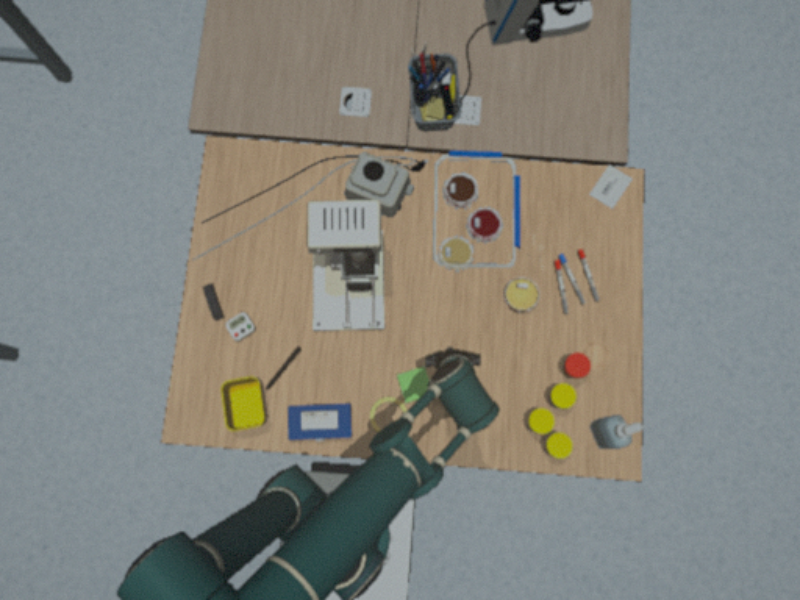

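```bash
python3 -c "
from rig import bot
print(bot.close_job())"
```

```text
the job is handed in; nothing more can be done
None
```

I did all three steps and handed the job in at about 25.5 s of the 61 s allowed; no verdict was reported.

- **Switch test:** I pressed the roller about 20 mm with the closed fingers leaned 37°. That is past the 15 mm click and well short of the 32 mm stop, judged from the tool depth and the side picture. After release the picture showed the roller back at its rest height, with the tray still out.
- **Bottle:** I stood it on the tray floor, within about 2 mm of the centre. The picture after release showed it upright with the fingers clear. While carried it looked tilted by roughly 0.05 rad, but it stood straight once let go.
- **Tray:** I pushed it in until it would not move. My measured travel was only 134–138 mm against the nominal 145 mm. I put the difference down to the tray starting about 8 mm in.
- **Stop check:** I pushed again with the tool leaned well clear of the head. It met a hard stop at about 35 N and the tray did not move. The push force also rose to about 6 N where the strip should meet the roller.
- **Final pictures:** The tray is home, the bottle is upright under the head, and the arm is clear with contact force near zero. I did not knock anything I could see; the bystanders in view look unmoved, but the arm hid the vials in the last top picture. The bottle and head hid the roller, so I inferred that it is held down from the tray position and did not see it.

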